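# Gauge two bushings on pins, log the good lane, sort

### The arm

A 6-joint arm with a two-finger parallel gripper is mounted at the origin on the work surface. World frame = base frame: x ahead of the robot, y to its left, z up, the work surface at z = 0. Lengths are in m, angles in degrees, forces in N, time in s.
With the tool pointing down it reaches from about 0.375 to 0.9 m from the base axis. Payload 3.1 kg.
Tool frame: the origin (TCP) lies at the very end of the fingers, on their centre line; the grasp point (between the pads) lies 19 mm behind it (bot.tcp_to_grasp is the distance from the TCP to the grasp point, in m); z points along the fingers, y is the line along which they close (so a half turn about z gives the same grasp; the last joint's range is limited). The gripper opens to 87 mm and grips with 3 to 60 N. Pads are 19 mm wide; open, the fingers measure 117 mm over their backs; the gripper's body (75 mm by 190 mm) begins 51 mm behind the grasp point.
Start: joints at [-84.998, 30.224, 82.088, -0, 67.689, -10.227], TCP at [0.164, -0.603, 0.223] pointing down, gripper open.
Joint ranges: [-176.69, 176.69], [-43.24, 126.21], [12.49, 139.97], [-82, 262], [0, 151.66], [-163.58, 163.58]. Speed limits (degrees/s): [159.86, 159.86, 180, 180, 180, 180].

### API

Orientations are given as a 3x3 rotation matrix whose columns are the frame's x, y, z axes.
In Python, from rig import telemetry, capture, camera_info, job, bot gives the robot as it stands. The module is installed in compiled form; this text tells all that it offers.
- The arm moves only by the tool carry_out, never from a script. Its argument "deltas" is a list that holds one entry, the list of rows, each a list of 7 numbers: the shift along the tool's x, y, z scaled (see below), then the turn, a rotation vector about the tool's x, y, z scaled (see below), then the closure, from -1 (fully open) to 1 (shut). In form: [[[dx, dy, dz, ax, ay, az, claw], ...]]. A call has exactly 10 rows; each row is the pose to reach, as a shift and turn from the pose commanded when the call began, along the tool's axes at that moment, turning the shorter way round; what a row does not reach only later rows make up. The controller multiplies each number of a shift by 15 cm and each number of a turn by 360 degrees. A row lasts 1/12 s, in which the tool goes at most 41.7 mm and 7.16 degrees, less where a joint would pass 70% of its speed; a pose out of reach is approached as far as the arm can. A call with a number of a shift or a turn outside -1 to 1 is refused whole. A call with a gripper value outside its range is refused whole. The fingers move at their own pace and stop on an object; the grip force is fixed at half the most. Time passes only in rows, so rows that repeat a pose let the fingers close, or fill a call up. It gives the time, the measured TCP pose, the force, the opening and the grip force at its end, in the units of the state.
- telemetry.read_state(): the state, without advancing time (a new reading comes with each control period).
- capture(name): name is "scene" or "top" or "wrist"; returns the picture (400x640x3 uint8, red, green, blue); there is no depth.
- camera_info(name): a dict with "mtx" (3x3 intrinsics, pixels), "k1" (the pictures are not rectified: a ray, as slopes to the right and down, at radius r is drawn at 1 + k1 r^2 times it, then the intrinsics apply), "cam_to_world" (4x4, takes a point from camera to world coordinates); the wrist camera has in their place "T_tool_cam" (4x4, takes a point from camera to tool coordinates, whose origin is the TCP and whose axes are the flange's). Camera axes: x right, y down, z forward; pixel columns grow to the right and rows downward; lengths in m; the calibration is good to about 2 mm. A picture is of the moment at which its call begins: read the wrist's pose just before it. camera_info takes no time and is no camera call.
- job.hand_in(): hands the job in; it is judged then, once.
The state is a dict: "time_s": time; "joint_positions": joint angles; "qvel": joint speeds; "tau": joint torques, N m; "position": TCP position; "tcp_rot": TCP orientation; "force": force on the tool from outside, world axes, zero at the start; "moment": the same for the moment, N m; "opening": opening from 0.0 (shut) to 1.0 (fully open); "grasp_force": force on a finger pad.
Only numpy, scipy, OpenCV 4.12 (cv2) and the standard library are available. Lean on these libraries where they do the work, as an engineer would, in place of code of your own. Each camera call takes 0.05 s, during which the arm holds its last target. There are 200 camera calls.

### The job

Two bronze bushings lie on the rails of the twin-lane bore gauge: push each one along its rails onto its gauge pin as far as it will go and leave it there - the good one slides fully home against the stop block, the undersize one jams on the pin's tip. Then log the result on the recorder, one key at a time: the small left or right key for the lane (seen from the robot) that holds the good bushing, never the other one, then the large enter key. Finally take both off the gauge, lay the good one in the rectangular tray and the undersize one in the round dish, and leave everything else on the bench where it is.

Things in the scene. Friction and masses are not known exactly. Their poses are not given: they have to be found in the camera images.
- gauge: Fixed twin-lane bore gauge. Origin under the base; x runs along the lanes to the pins (away from robot), y to the left. Base top z 12 mm, x -100..85, y +-70. Lanes at y +45 (left) and -45: two 8 mm rails 24 mm apart (centres), tops z 38, from x -85 to the stop block, an upright plate with face at x 60, 18 thick, top z 76. A bushing lies with its axis at z 52.4, in line with the pin.
- pin_left (a point): Root of the left lane's pin, on its axis at the stop block's face (gauge frame x 60, y 45, z 52.4 mm). The level steel pin, 22 mm diameter, 36 mm long, points back to the robot (tip at x 24); its last 8 mm taper to 10 mm. A bushing fully home has its centre at gauge x 38 and covers the pin; a jammed one stops at about x 9.
- pin_right (a point): Root of the right lane's pin, the same as the left one (gauge frame x 60, y -45, z 52.4 mm).
- bushing_a: Bushing a: bronze tube, 36 mm outside diameter, 44 mm long, 0.14-0.33 kg, lying on the rails of one lane, centre at gauge x -55..-30 mm at the start. Origin at its centre, x along the tube. Of bushings a and b one is bored 24.5 mm and fits the pins, the other only 20 mm and jams on the pin's tapered tip; the pin shows which. Either may lie in either lane.
- bushing_b: Bushing b: bronze tube, 36 mm outside diameter, 44 mm long, 0.14-0.33 kg, lying on the rails of one lane, centre at gauge x -55..-30 mm at the start. Origin at its centre, x along the tube. Of bushings a and b one is bored 24.5 mm and fits the pins, the other only 20 mm and jams on the pin's tapered tip; the pin shows which. Either may lie in either lane.
- recorder: Fixed result recorder, grey box 100 x 130 x 30 mm with three black round keys on top. Origin at the centre of its underside; x points away from the robot, y to the left.
- key_left_top (a point): Centre of the top of the small left key (22 mm diameter), 48 mm above the bench when up.
- key_right_top (a point): Centre of the top of the small right key (22 mm diameter), 48 mm above the bench when up.
- key_enter_top (a point): Centre of the top of the large enter key (34 mm diameter), nearest the robot, 48 mm above the bench when up.
- key_left (a joint): Travel of the left key in m: 0 up, 0.006 fully down (about 5 N).
- key_right (a joint): Travel of the right key in m: 0 up, 0.006 fully down (about 5 N).
- key_enter (a joint): Travel of the enter key in m: 0 up, 0.006 fully down (about 5 N).
- tray: Fixed rectangular aluminium tray for good bushings, 130 x 150 mm (x, y) outside, walls 4 mm thick and 35 mm high, floor at 4 mm. Origin at the centre of its underside. Tray and dish may be on either side of the gauge.
- dish: Fixed round dark steel parts dish for undersize bushings, 150 mm across the rim, 140 mm across the foot, wall 4 mm, 35 mm high, floor at 4 mm. Origin at the centre of its underside.
- piston: Bystander: aluminium piston, 86 mm diameter, 62 mm high. Origin at the centre of its underside.
- conrod: Bystander: dark steel connecting rod lying flat, 175 mm long, 68 mm wide, 22 mm high, along its x. Origin mid-length on its underside.
- wrench: Bystander: steel wrench, 180 mm long along its x, lying flat.
- socket: Bystander: steel socket, 26 mm diameter, 38 mm high. Origin at the centre of its underside.
- jar: Bystander: glass jar with steel lid, 64 mm diameter, 85 mm high. Origin at the centre of its underside.
- carton: Bystander: small carton 90 x 120 x 50 mm. Origin at the centre of its underside.
- hammer: Bystander: hammer lying flat, about 0.3 m long along its x.

How it is judged:
By the outcome, as a careful person would: the job done as asked, in the order asked, and still so for the second after the job is handed in, with the robot touching nothing.
It also fails if it takes over 72 s, if anything falls off the work surface, if the arm or the gripper's body presses on something with over 40 N, if the wrist force passes 120 N, or if a joint passes its speed limit or range.

## Working session

There is one attempt and no reset: what is moved stays moved. The work goes in short steps, Python scripts to look and compute and a tool call to move; the robot and the scene stay as the last step left them, time stands still between calls to the robot, and variables do not carry over. Pictures are saved under pics/ and viewed, at most 10 in all, crops included, and the job is handed in when it is done.

Besides the shell and the picture viewer there is one more tool, called by a JSON object that holds its "op" and its "data", one argument or row to a line. carry_out: Moves the arm, as the interface text tells. Its arguments: {"type":"object","properties":{"deltas":{"type":"array","items":{"type":"array","items":{"type":"array","items":{"type":"number"}}}}},"required":["deltas"]}

```bash
mkdir -p pics
python3 - <<'E'
from rig import telemetry, capture, camera_info, job, bot
import cv2,numpy as np
np.set_printoptions(precision=4,suppress=True)
s=telemetry.read_state();print({k:np.round(v,3).tolist() for k,v in s.items()})
for n in("scene","top"):
    im=capture(n);np.save(f'pics/{n}.npy',im);cv2.imwrite(f'pics/{n}0.png',im[...,::-1]);
for n in("scene","top","wrist"):print(n,camera_info(n))
E
```

```text
{'time_s': 0.0, 'joint_positions': [-85.0, 30.28, 82.157, -0.0, 67.687, -10.228], 'qvel': [0.084, 0.033, 0.021, -0.036, -0.005, 0.024], 'tau': [-0.001, -44.004, -17.659, 0.063, 0.058, -0.0], 'position': [0.164, -0.602, 0.222], 'tcp_rot': [[0.965, 0.263, -0.0], [0.263, -0.965, 0.002], [0.0, -0.002, -1.0]], 'force': [0.054, -0.222, 0.268], 'moment': [-0.021, -0.007, -0.053], 'grasp_force': 0.0, 'opening': 0.999}
scene {'mtx': array([[394.0822,   0.    , 314.1393],
       [  0.    , 394.0822, 202.6233],
       [  0.    ,   0.    ,   1.    ]]), 'k1': -0.08288744995533494, 'cam_to_world': array([[-0.0664,  0.6717, -0.7378,  1.3991],
       [ 0.9978,  0.0406, -0.0528,  0.0569],
       [-0.0055, -0.7397, -0.6729,  0.7975],
       [ 0.    ,  0.    ,  0.    ,  1.    ]])}
top {'mtx': array([[394.0752,   0.    , 319.1139],
       [  0.    , 394.0752, 198.3008],
       [  0.    ,   0.    ,   1.    ]]), 'k1': 0.016543273951643817, 'cam_to_world': array([[-0.0061, -0.9884,  0.1515,  0.3987],
       [-0.9999,  0.008 ,  0.0119, -0.005 ],
       [-0.0129, -0.1514, -0.9884,  1.2527],
       [ 0.    ,  0.    ,  0.    ,  1.    ]])}
wrist {'mtx': array([[302.9054,   0.    , 321.7879],
       [  0.    , 302.9054, 198.827 ],
       [  0.    ,   0.    ,   1.    ]]), 'k1': -0.05443480209552856, 'T_tool_cam': array([[ 0.0004, -0.9581, -0.2864,  0.0785],
       [ 1.    ,  0.0006, -0.0007,  0.0002],
       [ 0.0008, -0.2864,  0.9581, -0.1623],
       [ 0.    ,  0.    ,  0.    ,  1.    ]])}
```

View pics/top0.png

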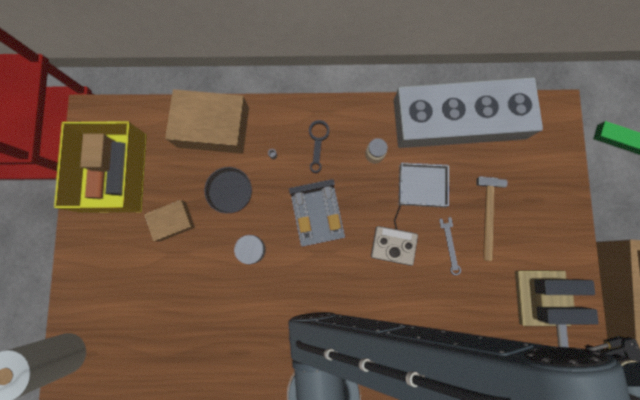

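View pics/scene0.png

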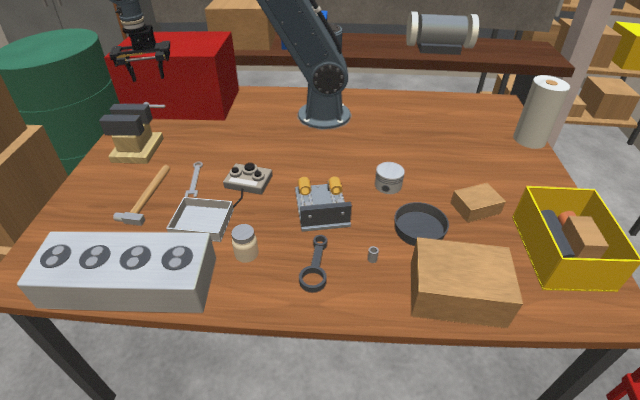

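Top view: gauge about (318,215) with bushings at (305,225) and (334,221). Recorder is at (395,245), tray (425,185) and dish (229,190). Next I get rough positions.

```bash
cat > h.py <<'E'
from rig import telemetry, capture, camera_info, job, bot
import cv2,numpy as np
from scipy.spatial.transform import Rotation as Rn
np.set_printoptions(precision=4,suppress=True)
def cam(n,s=None):
    c=camera_info(n); T=c.get('cam_to_world')
    if T is None:
        W=np.eye(4);W[:3,:3]=s['tcp_rot'];W[:3,3]=s['position'];T=W@c['T_tool_cam']
    return c['mtx'],c['k1'],np.array(T)
def rays(C,px):
    K,k1,T=C;px=np.atleast_2d(np.float64(px))
    p=cv2.undistortPoints(px[:,None],K,np.array([k1,0,0,0]))[:,0]
    return T[:3,3],np.c_[p,np.ones(len(p))]@T[:3,:3].T
def onz(C,px,z):
    o,d=rays(C,px);return o+d*((z-o[2])/d[:,2])[:,None]
def proj(C,P):
    K,k1,T=C;i=np.linalg.inv(T)
    return cv2.projectPoints(np.float64(P).reshape(-1,1,3),cv2.Rodrigues(i[:3,:3])[0],i[:3,3],K,np.array([k1,0,0,0]))[0][:,0]
def tri(views):
    A=0;b=0
    for C,p in views:
        o,d=rays(C,p);d=d[0]/np.linalg.norm(d[0]);M=np.eye(3)-np.outer(d,d);A=A+M;b=b+M@o
    return np.linalg.solve(A,b)
def snap(n,f):
    s=telemetry.read_state();im=capture(n);cv2.imwrite(f'pics/{f}.png',im[...,::-1]);return s,cam(n,s),im
def bronze(im,a=20):
    h=cv2.cvtColor(im,cv2.COLOR_RGB2HSV);m=cv2.inRange(h,(14,140,130),(30,255,255))
    cs=cv2.findContours(m,cv2.RETR_EXTERNAL,cv2.CHAIN_APPROX_NONE)[0]
    return m,[c for c in cs if cv2.contourArea(c)>a]
E
python3 - <<'E'
from h import *
for n in("top","scene"):
    im=np.load(f'pics/{n}.npy');C=cam(n);_,cs=bronze(im)
    for c in cs:
        r=cv2.minAreaRect(c);m=cv2.moments(c);p=(m['m10']/m['m00'],m['m01']/m['m00']);print(n,cv2.contourArea(c),r,onz(C,p,.06))
C=cam('top')
for k,p,z in [('gaugecorner',(291,189),.05),('gc2',(335,181),.076),('fl',(302,245),.012),('fr',(344,237),.012),('rec enter',(394,252),.048),('L',(384,241),.048),('R',(408,246),.048),('tray',(425,185),.035),('dish',(229,190),.035)]:print(k,onz(C,p,z))
E
```

```text
top 81.0 ((304.0540466308594, 224.32432556152344), (11.836727142333984, 9.206343650817871), 80.53767395019531) [[0.5021 0.0555 0.06  ]]
top 82.5 ((333.98077392578125, 221.90386962890625), (11.57085132598877, 9.021342277526855), 78.69007110595703) [[ 0.5086 -0.0354  0.06  ]]
top 107.5 ((93.2131118774414, 184.65576171875), (23.720361709594727, 31.687509536743164), 5.194429397583008) [[0.6299 0.73   0.06  ]]
top 433.0 ((91.49896240234375, 163.52268981933594), (69.97320556640625, 90.17961120605469), 2.6025619506835938) [[0.7262 0.7149 0.06  ]]
scene 7814.0 ((575.0324096679688, 238.71875), (128.83323669433594, 105.8188705444336), 1.0416266918182373) [[0.694  0.7096 0.06  ]]
scene 176.5 ((335.18865966796875, 184.6603546142578), (18.406312942504883, 11.813007354736328), 74.05460357666016) [[0.5086 0.0553 0.06  ]]
scene 173.0 ((303.5, 185.0), (18.0, 13.0), 90.0) [[ 0.5141 -0.0366  0.06  ]]
scene 497.5 ((627.5, 46.0), (48.0, 23.0), 90.0) [[-0.8097  1.6985  0.06  ]]
gaugecorner [[0.6129 0.0965 0.05  ]]
gc2 [[ 0.6318 -0.0395  0.076 ]]
fl [[0.4414 0.0644 0.012 ]]
fr [[ 0.4655 -0.0674  0.012 ]]
rec enter [[ 0.4174 -0.2157  0.048 ]]
L [[ 0.4507 -0.1866  0.048 ]]
R [[ 0.4352 -0.2585  0.048 ]]
tray [[ 0.6247 -0.3218  0.035 ]]
dish [[0.614  0.2927 0.035 ]]
```

{"op": "carry_out", "data": {
  "deltas": [
    [[0.24, -0.23, -0.07, 0, 0, 0, -1], [0.48, -0.46, -0.14, 0, 0, 0, -1], [0.73, -0.68, -0.2, 0, 0, 0, -1], [0.73, -0.68, -0.2, 0, 0, 0, -1], [0.73, -0.68, -0.2, 0, 0, 0, -1], [0.85, -0.8, -0.2, 0, 0, 0, -1], [1, -0.94, -0.2, 0, 0, 0, -1], [1, -0.94, -0.2, 0, 0, 0, -1], [1, -0.94, -0.2, 0, 0, 0, -1], [1, -0.94, -0.2, 0, 0, 0, -1]]
  ]
}}

```text
time_s: 0.93
position: [0.2718, -0.4285, 0.2525]
tcp_rot: [[0.965, 0.263, -0.0], [0.263, -0.965, -0.001], [-0.0, 0.001, -1.0]]
force: [0.1, 0.1, -0.3]
opening: 1.002
grasp_force: 0.0
```

{"op": "carry_out", "data": {
  "deltas": [
    [[0.24, -0.23, 0, 0, 0, 0, -1], [0.48, -0.46, 0, 0, 0, 0, -1], [0.72, -0.68, 0, 0, 0, 0, -1], [1, -0.94, 0, 0, 0, 0.014, -1], [1, -0.94, 0, 0, 0, 0.014, -1], [1, -0.94, 0, 0, 0, 0.014, -1], [1, -0.94, 0, 0, 0, 0.014, -1], [1, -0.94, 0, 0, 0, 0.014, -1], [1, -0.94, 0, 0, 0, 0.014, -1], [1, -0.94, 0, 0, 0, 0.014, -1]]
  ]
}}

```text
time_s: 1.77
position: [0.3791, -0.254, 0.2525]
tcp_rot: [[0.985, 0.174, 0.0], [0.174, -0.985, -0.001], [-0.0, 0.001, -1.0]]
force: [-0.6, 0.1, -0.0]
opening: 1.001
grasp_force: 0.0
```

Run:
```python
from h import *
s,C,im=snap('wrist','w1');np.savez('pics/w1.npz',im=im,T=C[2]);print(s['position'],s['tcp_rot'],s['joint_positions'],s['force'],s['time_s'])
```

```text
[ 0.3791 -0.254   0.2525] [[ 0.9847  0.1742  0.    ]
 [ 0.1742 -0.9847 -0.0005]
 [-0.0001  0.0005 -1.    ]] [-47.8813  14.8087 103.2023  -0.0218  61.9644  32.0967] [-0.5696  0.1274 -0.0262] 1.7667
```

View pics/w1.png

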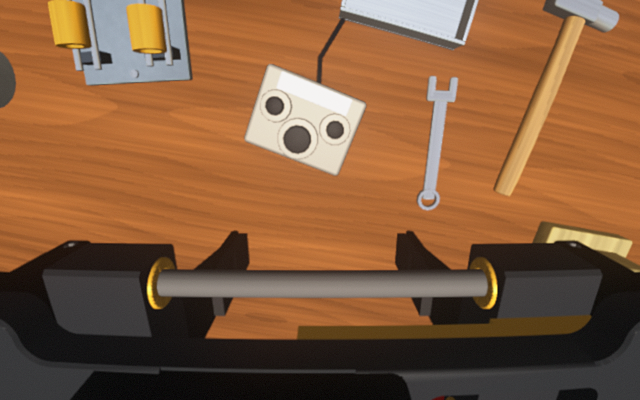

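Wrist view: keys are at left (275,105), right (335,129) and enter (297,138), with the bushings' near ends at top left. I'll move to the gauge and take pictures on the way.

{"op": "carry_out", "data": {
  "deltas": [
    [[0.1, -0.25, 0, 0, 0, 0, -1], [0.2, -0.5, 0, 0, 0, 0, -1], [0.28, -0.75, 0, 0, 0, 0, -1], [0.28, -0.81, 0, 0, 0, 0, -1], [0.28, -0.81, 0, 0, 0, 0, -1], [0.28, -0.81, 0, 0, 0, 0, -1], [0.28, -0.81, 0, 0, 0, 0, -1], [0.28, -0.81, 0, 0, 0, 0, -1], [0.28, -0.81, 0, 0, 0, 0, -1], [0.28, -0.81, 0, 0, 0, 0, -1]]
  ]
}}

```text
time_s: 2.65
position: [0.3995, -0.1262, 0.2525]
tcp_rot: [[0.985, 0.175, 0.0], [0.175, -0.985, -0.0], [0.0, 0.0, -1.0]]
force: [-0.7, -0.5, 0.5]
opening: 1.001
grasp_force: 0.0
```

Run:
```python
from h import *
s,C,im=snap('wrist','w2');np.savez('pics/w2.npz',im=im,T=C[2])
```

{"op": "carry_out", "data": {
  "deltas": [
    [[0.1, -0.25, 0, 0, 0, 0, -1], [0.2, -0.5, 0, 0, 0, 0, -1], [0.28, -0.75, 0, 0, 0, 0, -1], [0.28, -0.81, 0, 0, 0, 0, -1], [0.28, -0.81, 0, 0, 0, 0, -1], [0.28, -0.81, 0, 0, 0, 0, -1], [0.28, -0.81, 0, 0, 0, 0, -1], [0.28, -0.81, 0, 0, 0, 0, -1], [0.28, -0.81, 0, 0, 0, 0, -1], [0.28, -0.81, 0, 0, 0, 0, -1]]
  ]
}}

```text
time_s: 3.53
position: [0.4194, 0.0008, 0.2526]
tcp_rot: [[0.985, 0.175, 0.0], [0.175, -0.985, -0.0], [0.0, 0.0, -1.0]]
force: [-0.1, 0.0, -0.5]
opening: 1.001
grasp_force: 0.0
```

Run:
```python
from h import *
s,C,im=snap('wrist','w3');np.savez('pics/w3.npz',im=im,T=C[2]);print(s['position'],s['tcp_rot'][0])
```

```text
[0.4194 0.0008 0.2526] [0.9846 0.1749 0.0001]
```

View pics/w2.png

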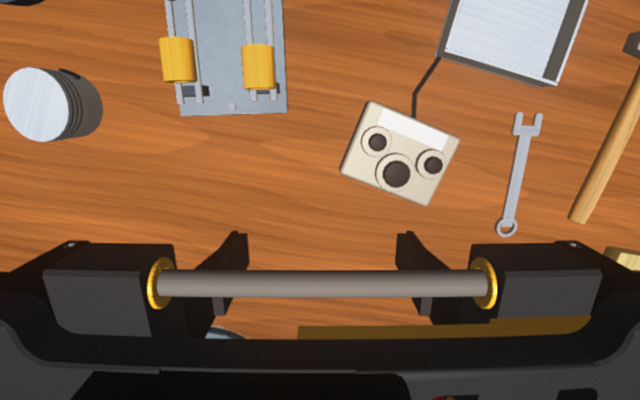

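View pics/w3.png

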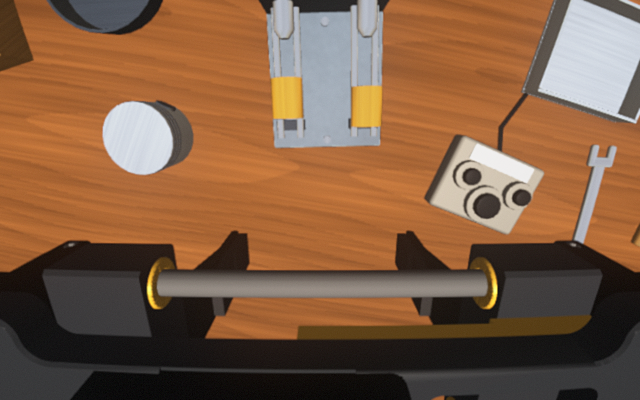

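w3 shows the bushings at (287,98) and (367,106), the gauge's front corners at (275,147) and (380,146), and the pins at the top near (284,20) and (367,20). Now I measure from two views.

```bash
cat > meas.py <<'E'
from h import *
V={}
for n in('w1','w2','w3'):
    d=np.load(f'pics/{n}.npz');K,k1,_=cam('wrist',telemetry.read_state());V[n]=((K,k1,d['T']),d['im'])
def keys(im):
    g=cv2.cvtColor(im,cv2.COLOR_RGB2GRAY);h=cv2.cvtColor(im,cv2.COLOR_RGB2HSV)
    m=((g<75)&(np.arange(400)[:,None]<232)).astype(np.uint8)
    out=[]
    for c in cv2.findContours(m,cv2.RETR_EXTERNAL,cv2.CHAIN_APPROX_NONE)[0]:
        a=cv2.contourArea(c)
        if a>150 and a<1500:
            (x,y),r=cv2.minEnclosingCircle(c)
            if a/(np.pi*r*r)>.7: out.append((round(x,1),round(y,1),round(r,1),a))
    return sorted(out)
def corner(im,ps):
    g=cv2.cvtColor(im,cv2.COLOR_RGB2GRAY);return cv2.cornerSubPix(g,np.float32(ps)[:,None],(6,6),(-1,-1),(3,50,.01))[:,0]
if __name__=='__main__':
    for n in V: print(n,keys(V[n][1]))
    B={}
    for n in('w2','w3'):
        C,im=V[n];_,cs=bronze(im,300);cs=[c for c in cs if cv2.boundingRect(c)[1]<200];B[n]=sorted([cv2.minAreaRect(c) for c in cs]);print(n,B[n])
    for i in range(2):
        P=tri([(V[n][0],B[n][i][0]) for n in B]);print('bush',P)
    c2=corner(V['w2'][1],[(182,115),(286,111)]);c3=corner(V['w3'][1],[(275,147),(380,146)]);print(c2,c3)
    for i in range(2):print('gc',tri([(V['w2'][0],c2[i]),(V['w3'][0],c3[i])]),onz(V['w3'][0],c3[i],.012),onz(V['w2'][0],c2[i],.012))
E
python3 meas.py
```

```text
w1 [(274.1, 105.3, 8.3, 197.5)]
w2 [(377.0, 141.6, 8.3, 186.5), (395.6, 173.5, 12.9, 469.0), (432.8, 164.5, 8.5, 191.0)]
w3 [(471.3, 176.2, 8.8, 197.0), (486.0, 205.4, 13.3, 467.0), (521.3, 198.0, 8.8, 193.0)]
w2 [((175.72760009765625, 58.731040954589844), (47.41897201538086, 33.21819305419922), 85.2363510131836), ((258.15008544921875, 66.52592468261719), (45.83738327026367, 31.46933937072754), 85.76361083984375), ((612.3405151367188, 151.86923217773438), (19.24054718017578, 159.68185424804688), 26.22196388244629)]
w3 [((286.07427978515625, 97.35702514648438), (41.16707992553711, 31.29497528076172), 87.70938873291016), ((366.5, 106.0), (40.0, 31.0), 90.0)]
bush [0.5023 0.0563 0.0577]
bush [ 0.509  -0.0351  0.056 ]Traceback (most recent call last):
  File "meas.py", line 24, in <module>
    c2=corner(V['w2'][1],[(182,115),(286,111)]);c3=corner(V['w3'][1],[(275,147),(380,146)]);print(c2,c3)
  File "meas.py", line 16, in corner
    g=cv2.cvtColor(im,cv2.COLOR_RGB2GRAY);return cv2.cornerSubPix(g,np.float32(ps)[:,None],(6,6),(-1,-1),(3,50,.01))[:,0]
                                                 ~~~~~~~~~~~~~~~~^^^^^^^^^^^^^^^^^^^^^^^^^^^^^^^^^^^^^^^^^^^^^^^^^^^
cv2.error: OpenCV(4.12.0) :-1: error: (-5:Bad argument) in function 'cornerSubPix'
> Overload resolution failed:
>  - Layout of the output array corners is incompatible with cv::Mat
>  - Expected Ptr<cv::UMat> for argument 'corners'
```

```bash
sed -i 's/np.float32(ps)\[:,None\]/np.float32(ps).reshape(-1,1,2).copy()/' meas.py
cat >> meas.py <<'E'
    k2,k3=keys(V['w2'][1]),keys(V['w3'][1])
    for a,b in zip(k2,k3): print('key',tri([(V['w2'][0],a[:2]),(V['w3'][0],b[:2])]),onz(V['w2'][0],a[:2],.048),onz(V['w3'][0],b[:2],.048))
    # dish and tray from top / scene, by masks
    top=np.load('pics/top.npy');C=cam('top');g=cv2.cvtColor(top,cv2.COLOR_RGB2GRAY)
    m=np.zeros_like(g);m[160:220,195:260]=(g[160:220,195:260]<70);c=max(cv2.findContours(m,0,1)[0],key=cv2.contourArea);e=cv2.fitEllipse(c);print('dish',e,onz(C,e[0],.035),onz(C,e[0],.025))
    h=cv2.cvtColor(top,cv2.COLOR_RGB2HSV);m=np.zeros_like(g);m[158:212,392:458]=(h[158:212,392:458,1]<70);c=max(cv2.findContours(m,0,1)[0],key=cv2.contourArea);e=cv2.minAreaRect(c);print('tray',e,onz(C,e[0],.03),onz(C,cv2.boxPoints(e),.035))
E
python3 meas.py | tail -n +6
```

```text
bush [0.5023 0.0563 0.0577]
bush [ 0.509  -0.0351  0.056 ]
[[180.5744 116.1087]
 [286.4857 112.2869]] [[274.2343 147.3188]
 [380.4849 144.4415]]
gc [0.4367 0.0683 0.0098] [[0.4372 0.068  0.012 ]] [[0.4367 0.0674 0.012 ]]
gc [ 0.4653 -0.069   0.0153] [[ 0.4657 -0.0698  0.012 ]] [[ 0.4646 -0.0685  0.012 ]]
key [ 0.4508 -0.1846  0.0469] [[ 0.4511 -0.1844  0.048 ]] [[ 0.4508 -0.1839  0.048 ]]
key [ 0.4169 -0.2163  0.0464] [[ 0.4171 -0.2159  0.048 ]] [[ 0.4173 -0.2153  0.048 ]]
key [ 0.4359 -0.2581  0.049 ] [[ 0.4364 -0.2586  0.048 ]] [[ 0.4352 -0.2588  0.048 ]]
dish ((225.17819213867188, 188.08346557617188), (37.75331497192383, 44.9459342956543), 39.76011657714844) [[0.6202 0.305  0.035 ]] [[0.622  0.3075 0.025 ]]
tray ((424.14093017578125, 184.27137756347656), (51.00501251220703, 43.109397888183594), 1.9091522693634033) [[ 0.628  -0.3206  0.03  ]] [[ 0.5624 -0.2352  0.035 ]
 [ 0.6997 -0.2447  0.035 ]
 [ 0.6926 -0.4043  0.035 ]
 [ 0.5559 -0.3923  0.035 ]]
```

{"op": "carry_out", "data": {
  "deltas": [
    [[0.1, -0.09, 0.2, 0, 0, 0, 1], [0.2, -0.18, 0.4, 0, 0, 0, 1], [0.297, -0.257, 0.6, 0, 0, -0.005, 1], [0.297, -0.257, 0.8, 0, 0, -0.005, 1], [0.297, -0.257, 0.9, 0, 0, -0.005, 1], [0.297, -0.257, 0.9, 0, 0, -0.005, 1], [0.297, -0.257, 0.9, 0, 0, -0.005, 1], [0.297, -0.257, 0.9, 0, 0, -0.005, 1], [0.297, -0.257, 0.9, 0, 0, -0.005, 1], [0.297, -0.257, 0.9, 0, 0, -0.005, 1]]
  ]
}}

```text
time_s: 4.42
position: [0.4573, 0.0474, 0.1189]
tcp_rot: [[0.978, 0.207, 0.003], [0.207, -0.978, -0.0], [0.003, 0.001, -1.0]]
force: [0.3, 1.7, -0.4]
opening: 0.327
grasp_force: 0.0
```

```bash
cat > g.py <<'E'
from h import *
Y=np.radians(11.77);ex=np.array([np.cos(Y),np.sin(Y)]);ey=np.array([-np.sin(Y),np.cos(Y)]);O=np.array([.549,.0198])
def where(s):
    d=np.array(s['position'][:2])-O;return np.array([d@ex,d@ey,s['position'][2]])*1000
def rel(s,P,yaw=None):
    'numbers for a world target P'
    return np.array(s['tcp_rot']).T@(np.array(P)-s['position'])/.15
def G(x,y,z): return np.r_[O+ex*x/1000+ey*y/1000,z/1000]
E
python3 - <<'E'
from g import *
s=telemetry.read_state();print(where(s),np.array(s['force']),s['opening'],np.degrees(np.arctan2(s['tcp_rot'][1][0],s['tcp_rot'][0][0])),rel(s,G(-85,45,42)))
print(cam('wrist',s)[2][:3,3]); s,C,im=snap('wrist','w4')
for P in [G(60,45,52.4),G(24,45,57.4),G(24,-45,57.4)]: print(proj(C,P))
m,cs=bronze(im,200)
for c in cs:
    r=cv2.minAreaRect(c);print(r,onz(C,r[0],.057),(onz(C,r[0],.057)[0,:2]-O)@np.c_[ex,ey])
E
```

```text
[-84.1548  45.7341 118.8909] [ 0.263   1.6832 -0.3513] 0.32650665721901556 11.966039739708203 [-0.0072  0.0043  0.5126]
[0.5337 0.0635 0.2815]
[[323.4636   9.6556]]
[[323.2394  64.6791]]
[[452.4476  66.6464]]
((441.8077392578125, 172.03846740722656), (47.75337219238281, 64.6220932006836), 7.125016689300537) [[ 0.5085 -0.0351  0.057 ]] [-0.0509 -0.0455]
((323.0, 156.5), (63.0, 46.0), 90.0) [[0.501  0.0556 0.057 ]] [-0.0397  0.0449]
```

View pics/w4.png

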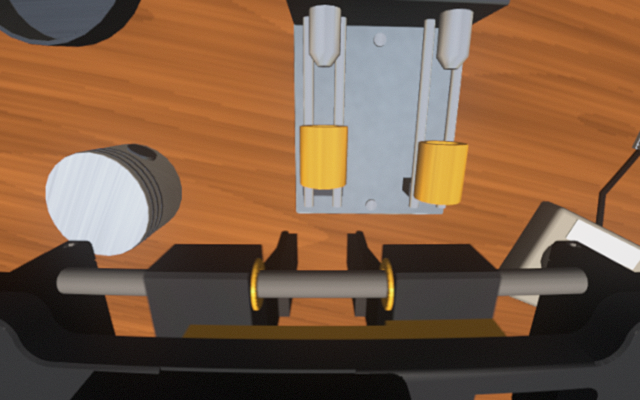

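Wrist view: the left bushing is at (323,156), in line with its pin at (324,60); the right one is at (441,172), pin tip (455,67), matching my model. I'll descend behind the left bushing and push to just before the pin.

{"op": "carry_out", "data": {
  "deltas": [
    [[0, 0, 0.13, 0, 0, 0, 1], [-0.007, 0.004, 0.26, 0, 0, 0, 1], [-0.007, 0.004, 0.39, 0, 0, 0, 1], [-0.007, 0.004, 0.49, 0, 0, 0, 1], [-0.007, 0.004, 0.515, 0, 0, 0, 1], [-0.007, 0.004, 0.515, 0, 0, 0, 1], [-0.007, 0.004, 0.515, 0, 0, 0, 1], [-0.007, 0.004, 0.515, 0, 0, 0, 1], [-0.007, 0.004, 0.515, 0, 0, 0, 1], [-0.007, 0.004, 0.515, 0, 0, 0, 1]]
  ]
}}

```text
time_s: 5.3
position: [0.456, 0.0469, 0.0411]
tcp_rot: [[0.978, 0.208, 0.002], [0.208, -0.978, -0.0], [0.002, 0.001, -1.0]]
force: [-0.6, 1.0, 0.6]
opening: 0.001
grasp_force: 0.0
```

{"op": "carry_out", "data": {
  "deltas": [
    [[0.035, 0, 0, 0, 0, 0, 1], [0.07, 0, 0, 0, 0, 0, 1], [0.105, 0, 0, 0, 0, 0, 1], [0.14, 0, 0, 0, 0, 0, 1], [0.175, 0, 0, 0, 0, 0, 1], [0.21, 0, 0, 0, 0, 0, 1], [0.245, 0, 0, 0, 0, 0, 1], [0.28, 0, 0, 0, 0, 0, 1], [0.315, 0, 0, 0, 0, 0, 1], [0.35, 0, 0, 0, 0, 0, 1]]
  ]
}}

```text
time_s: 6.13
position: [0.5073, 0.0579, 0.0402]
tcp_rot: [[0.978, 0.208, -0.0], [0.208, -0.978, -0.0], [-0.0, -0.0, -1.0]]
force: [-1.6, -0.6, 0.5]
opening: 0.004
grasp_force: 0.7
```

Run:
```python
from g import *
s,C,im=snap('wrist','w5');print(where(s),np.array(s['force']),s['opening'],s['time_s'])
m,cs=bronze(im,200)
for c in cs:
    r=cv2.minAreaRect(c);print(r,(onz(C,r[0],.057)[0,:2]-O)@np.c_[ex,ey])
```

```text
[-33.0472  45.8188  40.2244] [-1.616  -0.579   0.4889] 0.004070077935980759 6.1333
((480.0, 316.0), (40.0, 68.0), 90.0) [-0.0689 -0.0467]
((490.0, 259.5), (17.0, 66.0), 90.0) [-0.0321 -0.0459]
((483.15386962890625, 249.73077392578125), (42.949432373046875, 18.631032943725586), 11.309932708740234) [-0.0262 -0.0411]
((325.0, 207.0), (94.0, 70.0), 90.0) [-0.0023  0.0442]
```

{"op": "carry_out", "data": {
  "deltas": [
    [[0.01, 0.005, -0.02, 0, 0, 0, 1], [0.02, 0.005, -0.02, 0, 0, 0, 1], [0.03, 0.005, -0.02, 0, 0, 0, 1], [0.04, 0.005, -0.02, 0, 0, 0, 1], [0.05, 0.005, -0.02, 0, 0, 0, 1], [0.06, 0.005, -0.02, 0, 0, 0, 1], [0.07, 0.005, -0.02, 0, 0, 0, 1], [0.08, 0.005, -0.02, 0, 0, 0, 1], [0.09, 0.005, -0.02, 0, 0, 0, 1], [0.1, 0.005, -0.02, 0, 0, 0, 1]]
  ]
}}

```text
time_s: 7.02
position: [0.5163, 0.0598, 0.0429]
tcp_rot: [[0.978, 0.209, -0.011], [0.209, -0.978, -0.001], [-0.011, -0.002, -1.0]]
force: [-11.7, -6.0, 7.6]
opening: 0.009
grasp_force: 6.1
```

```bash
cat > look.py <<'E'
from g import *
s=telemetry.read_state();print(where(s),'F',np.array(s['force']),s['opening'],s['time_s'],s['grasp_force'])
E
python3 look.py
```

```text
[-23.814   45.7947  42.9019] F [-11.7118  -6.0161   7.5601] 0.008824004766994025 7.0167 6.084612624359238
```

{"op": "carry_out", "data": {
  "deltas": [
    [[0.01, 0, 0, 0, 0, 0, 1], [0.02, 0, 0, 0, 0, 0, 1], [0.03, 0, 0, 0, 0, 0, 1], [0.04, 0, 0, 0, 0, 0, 1], [0.05, 0, 0, 0, 0, 0, 1], [0.06, 0, 0, 0, 0, 0, 1], [0.06, 0, 0, 0, 0, 0, 1], [0.06, 0, 0, 0, 0, 0, 1], [0.06, 0, 0, 0, 0, 0, 1], [0.06, 0, 0, 0, 0, 0, 1]]
  ]
}}

```text
time_s: 7.85
position: [0.5161, 0.0608, 0.0423]
tcp_rot: [[0.977, 0.21, -0.03], [0.21, -0.978, -0.002], [-0.03, -0.005, -1.0]]
force: [-21.6, -11.8, 15.7]
opening: 0.005
grasp_force: 11.9
```

```bash
python3 look.py
python3 - <<'E'
from g import *
s,C,im=snap('wrist','w6')
m,cs=bronze(im,800)
for c in cs:
    r=cv2.minAreaRect(c);print(r,(onz(C,r[0],.057)[0,:2]-O)@np.c_[ex,ey])
E
```

```text
[-23.8328  46.7993  42.31  ] F [-21.5945 -11.7819  15.6693] 0.00515827034484833 7.85 11.910866337575925
((479.0, 316.5), (41.0, 68.0), 90.0) [-0.0615 -0.0471]
((326.36297607421875, 206.8141632080078), (70.0953598022461, 92.66645050048828), 0.8425242304801941) [0.0071 0.0445]
```

View pics/w6.png

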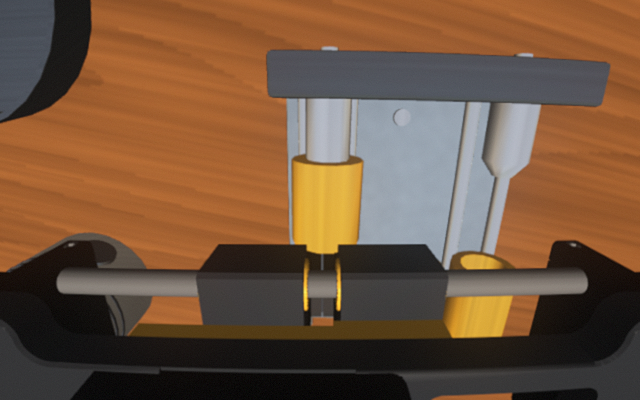

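w6 shows the left bushing at (326,207), stopped with the full-diameter pin still visible, so it is jammed. It did not move as the force went from 15 to 29 N. Next I go behind the right one at the same height.

{"op": "carry_out", "data": {
  "deltas": [
    [[-0.15, 0, 0, 0, 0, 0, 1], [-0.35, 0, 0, 0, 0, 0, 1], [-0.58, 0, 0, 0, 0, 0, 1], [-0.58, 0.2, 0, 0, 0, 0, 1], [-0.58, 0.4, 0, 0, 0, 0, 1], [-0.58, 0.6, 0, 0, 0, 0, 1], [-0.58, 0.6, 0, 0, 0, 0, 1], [-0.58, 0.6, 0, 0, 0, 0, 1], [-0.58, 0.6, 0, 0, 0, 0, 1], [-0.58, 0.6, 0, 0, 0, 0, 1]]
  ]
}}

```text
time_s: 8.73
position: [0.4636, -0.0431, 0.0432]
tcp_rot: [[0.978, 0.209, -0.001], [0.209, -0.978, 0.0], [-0.0, -0.001, -1.0]]
force: [-0.0, -0.6, 0.4]
opening: 0.01
grasp_force: 0.0
```

```bash
python3 look.py
python3 - <<'E'
from g import *
s,C,im=snap('wrist','w7')
m,cs=bronze(im,800)
for c in cs:
    r=cv2.minAreaRect(c);print(r,(onz(C,r[0],.057)[0,:2]-O)@np.c_[ex,ey])
E
```

```text
[-96.4657 -44.1258  43.2334] F [-0.0275 -0.5544  0.4163] 0.010230756045833057 8.7333 0.0
((325.0, 178.0), (96.0, 70.0), 90.0) [-0.0514 -0.0457]
((128.1685028076172, 49.06128692626953), (103.57872772216797, 80.10315704345703), 86.2359619140625) [0.0094 0.0457]
```

{"op": "carry_out", "data": {
  "deltas": [
    [[0.05, 0.006, 0, 0, 0, 0, 1], [0.1, 0.006, 0, 0, 0, 0, 1], [0.14, 0.006, 0, 0, 0, 0, 1], [0.18, 0.006, 0, 0, 0, 0, 1], [0.22, 0.006, 0, 0, 0, 0, 1], [0.26, 0.006, 0, 0, 0, 0, 1], [0.3, 0.006, 0, 0, 0, 0, 1], [0.34, 0.006, 0, 0, 0, 0, 1], [0.38, 0.006, 0, 0, 0, 0, 1], [0.42, 0.006, 0, 0, 0, 0, 1]]
  ]
}}

```text
time_s: 9.62
position: [0.5263, -0.0317, 0.0433]
tcp_rot: [[0.978, 0.208, -0.0], [0.208, -0.978, 0.0], [-0.0, -0.0, -1.0]]
force: [-0.5, -0.1, 0.8]
opening: 0.009
grasp_force: 0.7
```

{"op": "carry_out", "data": {
  "deltas": [
    [[0.012, 0, 0, 0, 0, 0, 1], [0.024, 0, 0, 0, 0, 0, 1], [0.036, 0, 0, 0, 0, 0, 1], [0.048, 0, 0, 0, 0, 0, 1], [0.06, 0, 0, 0, 0, 0, 1], [0.072, 0, 0, 0, 0, 0, 1], [0.084, 0, 0, 0, 0, 0, 1], [0.096, 0, 0, 0, 0, 0, 1], [0.108, 0, 0, 0, 0, 0, 1], [0.12, 0, 0, 0, 0, 0, 1]]
  ]
}}

```text
time_s: 10.45
position: [0.5436, -0.0281, 0.0433]
tcp_rot: [[0.978, 0.208, 0.0], [0.208, -0.978, -0.0], [0.0, 0.0, -1.0]]
force: [-0.9, 0.0, 0.2]
opening: 0.007
grasp_force: 0.5
```

```bash
python3 look.py
```

```text
[-15.0509 -45.7835  43.2972] F [-0.9059  0.0462  0.2361] 0.0068387667735497135 10.45 0.517798830475158
```

{"op": "carry_out", "data": {
  "deltas": [
    [[0.02, -0.003, 0, 0, 0, 0, 1], [0.04, -0.003, 0, 0, 0, 0, 1], [0.06, -0.003, 0, 0, 0, 0, 1], [0.08, -0.003, 0, 0, 0, 0, 1], [0.1, -0.003, 0, 0, 0, 0, 1], [0.12, -0.003, 0, 0, 0, 0, 1], [0.135, -0.003, 0, 0, 0, 0, 1], [0.15, -0.003, 0, 0, 0, 0, 1], [0.16, -0.003, 0, 0, 0, 0, 1], [0.17, -0.003, 0, 0, 0, 0, 1]]
  ]
}}

```text
time_s: 11.28
position: [0.5625, -0.0233, 0.043]
tcp_rot: [[0.978, 0.21, -0.013], [0.21, -0.978, -0.001], [-0.013, -0.002, -1.0]]
force: [-13.4, -10.3, 9.2]
opening: 0.005
grasp_force: 7.8
```

```bash
python3 look.py
```

```text
[  4.4557 -44.9476  42.9738] F [-13.3823 -10.3388   9.1556] 0.004539215599822153 11.2833 7.798781552701257
```

{"op": "carry_out", "data": {
  "deltas": [
    [[0.01, 0, 0, 0, 0, 0, 1], [0.02, 0, 0, 0, 0, 0, 1], [0.03, 0, 0, 0, 0, 0, 1], [0.04, 0, 0, 0, 0, 0, 1], [0.05, 0, 0, 0, 0, 0, 1], [0.06, 0, 0, 0, 0, 0, 1], [0.06, 0, 0, 0, 0, 0, 1], [0.06, 0, 0, 0, 0, 0, 1], [0.06, 0, 0, 0, 0, 0, 1], [0.06, 0, 0, 0, 0, 0, 1]]
  ]
}}

```text
time_s: 12.12
position: [0.5624, -0.0229, 0.0428]
tcp_rot: [[0.977, 0.212, -0.031], [0.212, -0.977, -0.002], [-0.031, -0.005, -1.0]]
force: [-26.4, -17.3, 18.7]
opening: 0.006
grasp_force: 15.2
```

```bash
python3 look.py
```

```text
[  4.3668 -44.5533  42.7724] F [-26.3865 -17.2897  18.6508] 0.005930778082558907 12.1167 15.216699299434495
```

{"op": "carry_out", "data": {
  "deltas": [
    [[-0.1, 0, 0, 0, 0, 0, 1], [-0.2, 0, -0.1, 0, 0, 0, 1], [-0.3, 0, -0.3, 0, 0, 0, 1], [-0.4, 0, -0.5, 0, 0, 0, 1], [-0.4, 0, -0.5, 0, 0, 0, 1], [-0.4, 0, -0.5, 0, 0, 0, 1], [-0.4, 0, -0.5, 0, 0, 0, 1], [-0.4, 0, -0.5, 0, 0, 0, 1], [-0.4, 0, -0.5, 0, 0, 0, 1], [-0.4, 0, -0.5, 0, 0, 0, 1]]
  ]
}}

```text
time_s: 12.95
position: [0.5183, -0.0327, 0.1172]
tcp_rot: [[0.978, 0.208, -0.002], [0.208, -0.978, 0.001], [-0.001, -0.001, -1.0]]
force: [-0.7, -0.6, 0.2]
opening: 0.007
grasp_force: 0.0
```

```bash
python3 look.py
python3 - <<'E'
from g import *
s,C,im=snap('wrist','w8');
m,cs=bronze(im,800)
for c in cs:
    r=cv2.minAreaRect(c);print(r,(onz(C,r[0],.057)[0,:2]-O)@np.c_[ex,ey])
print(rel(s,[.4355,-.2585,.075]))
E
```

```text
[-40.7638 -45.1174 117.2412] F [-0.6986 -0.6214  0.2225] 0.007053457678906099 12.95 0.0
((199.81173706054688, 149.73440551757812), (65.86772155761719, 50.686683654785156), 87.1375961303711) [0.0086 0.0452]
((323.5, 108.5), (67.0, 49.0), 90.0) [ 0.0378 -0.046 ]
[-0.8527  1.3579  0.2817]
```

View pics/w8.png

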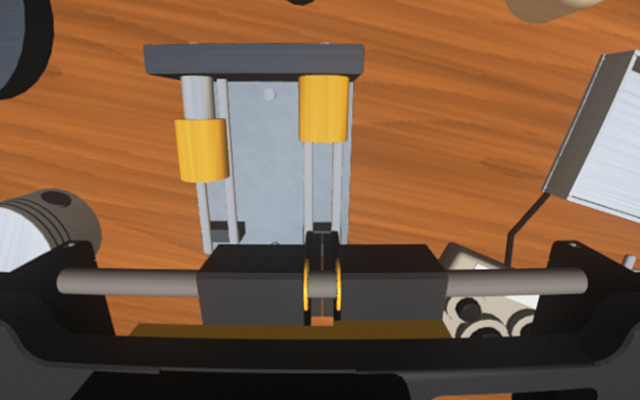

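w8 shows the right bushing home against the stop block (324,108) and the left one jammed at x≈8.6 (200,150). The good one is in the right lane, so I go to the right key.

{"op": "carry_out", "data": {
  "deltas": [
    [[-0.1, 0.17, 0, 0, 0, 0, 1], [-0.2, 0.34, 0, 0, 0, 0, 1], [-0.3, 0.5, 0, 0, 0, 0, 1], [-0.43, 0.68, 0, 0, 0, 0, 1], [-0.53, 0.84, 0, 0, 0, 0, 1], [-0.63, 1, 0, 0, 0, 0, 1], [-0.63, 1, 0, 0, 0, 0, 1], [-0.63, 1, 0, 0, 0, 0, 1], [-0.63, 1, 0, 0, 0, 0, 1], [-0.63, 1, 0, 0, 0, 0, 1]]
  ]
}}

```text
time_s: 13.83
position: [0.4571, -0.1981, 0.118]
tcp_rot: [[0.978, 0.209, -0.001], [0.209, -0.978, 0.001], [-0.001, -0.001, -1.0]]
force: [0.7, -0.0, 0.6]
opening: 0.007
grasp_force: 0.0
```

{"op": "carry_out", "data": {
  "deltas": [
    [[-0.11, 0.18, 0, 0, 0, 0, 1], [-0.22, 0.358, 0.05, 0, 0, 0, 1], [-0.22, 0.358, 0.2, 0, 0, 0, 1], [-0.22, 0.358, 0.28, 0, 0, 0, 1], [-0.22, 0.358, 0.28, 0, 0, 0, 1], [-0.22, 0.358, 0.28, 0, 0, 0, 1], [-0.22, 0.358, 0.28, 0, 0, 0, 1], [-0.22, 0.358, 0.28, 0, 0, 0, 1], [-0.22, 0.358, 0.28, 0, 0, 0, 1], [-0.22, 0.358, 0.28, 0, 0, 0, 1]]
  ]
}}

```text
time_s: 14.67
position: [0.4365, -0.2586, 0.077]
tcp_rot: [[0.978, 0.208, 0.001], [0.208, -0.978, -0.001], [0.001, 0.001, -1.0]]
force: [-0.2, -1.1, 0.0]
opening: 0.007
grasp_force: 0.0
```

```bash
python3 look.py
python3 - <<'E'
from g import *
s=telemetry.read_state();print(s['position'],rel(s,[.4355,-.2585,.039]))
E
```

```text
[-166.9583 -249.6383   77.0318] F [-0.2494 -1.0822  0.0155] 0.007214698999844679 14.6667 0.0
[ 0.4365 -0.2586  0.077 ] [-0.0064 -0.0026  0.2535]
```

{"op": "carry_out", "data": {
  "deltas": [
    [[-0.006, 0, 0.08, 0, 0, 0, 1], [-0.006, 0, 0.15, 0, 0, 0, 1], [-0.006, 0, 0.18, 0, 0, 0, 1], [-0.006, 0, 0.2, 0, 0, 0, 1], [-0.006, 0, 0.22, 0, 0, 0, 1], [-0.006, 0, 0.235, 0, 0, 0, 1], [-0.006, 0, 0.25, 0, 0, 0, 1], [-0.006, 0, 0.26, 0, 0, 0, 1], [-0.006, 0, 0.265, 0, 0, 0, 1], [-0.006, 0, 0.265, 0, 0, 0, 1]]
  ]
}}

```text
time_s: 15.5
position: [0.4353, -0.259, 0.0451]
tcp_rot: [[0.978, 0.209, 0.003], [0.209, -0.978, -0.003], [0.002, 0.004, -1.0]]
force: [-10.4, 8.1, 73.5]
opening: 0.003
grasp_force: 37.0
```

{"op": "carry_out", "data": {
  "deltas": [
    [[0, 0, -0.1, 0, 0, 0, 1], [0, 0, -0.3, 0, 0, 0, 1], [-0.2, 0, -0.5, 0, 0, 0, 1], [-0.4, 0, -0.5, 0, 0, 0, 1], [-0.4, 0, -0.5, 0, 0, 0, 1], [-0.4, 0, -0.5, 0, 0, 0, 1], [-0.4, 0, -0.5, 0, 0, 0, 1], [-0.4, 0, -0.5, 0, 0, 0, 1], [-0.4, 0, -0.5, 0, 0, 0, 1], [-0.4, 0, -0.5, 0, 0, 0, 1]]
  ]
}}

```text
time_s: 16.33
position: [0.3769, -0.2711, 0.111]
tcp_rot: [[0.978, 0.209, -0.0], [0.209, -0.978, 0.001], [-0.0, -0.001, -1.0]]
force: [-1.4, 0.1, -0.0]
opening: 0.005
grasp_force: 0.0
```

```bash
python3 look.py
python3 - <<'E'
from g import *
s,C,im=snap('wrist','w9');np.savez('pics/w9.npz',im=im,T=C[2])
P=np.float64([[.4508,-.1845,.048],[.417,-.216,.048],[.436,-.2583,.048]]);p=proj(C,P);print(p)
c=p.mean(0).astype(int);y0,x0=max(c[1]-75,0),max(c[0]-100,0);print(x0,y0)
cv2.imwrite('pics/w9c.png',cv2.resize(im[y0:y0+150,x0:x0+200,::-1],None,fx=4,fy=4,interpolation=2))
E
```

```text
[-227.7896 -249.6742  111.0005] F [-1.3591  0.0922 -0.009 ] 0.005329070810467606 16.3333 0.0
[[224.3399  92.078 ]
 [260.424  147.7589]
 [321.5209 134.3102]]
168 49
```

View pics/w9c.png

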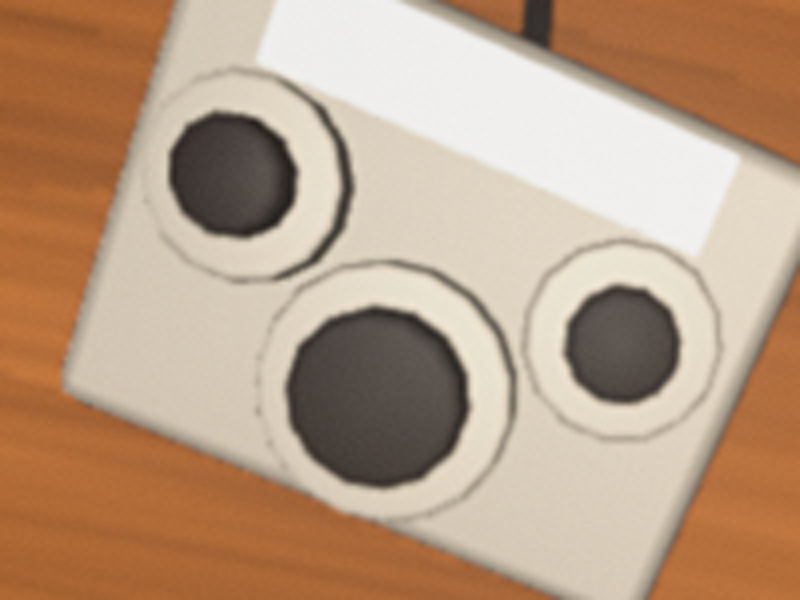

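The crop shows the keys at crop (233,175) left, (378,397) enter and (622,345) right, each inside a wide cream collar. My press stopped at z 45 mm, so the finger may have met the collar. I'll press again in small steps, reading the force.

Run:
```python
from g import *
s=telemetry.read_state();print(rel(s,[.4358,-.2585,.060]))
# heights of collars: fit outer ellipse of cream ring in w2/w3/w9 via dark edge -> use row profile of brightness through key centre
for n in('w2','w3','w9'):
    d=np.load(f'pics/{n}.npz');im=d['im'];C=(cam('wrist',s)[0],cam('wrist',s)[1],d['T'])
    for k,P in zip('LER',[[.4508,-.1845,.048],[.417,-.216,.048],[.436,-.2583,.048]]):
        x,y=proj(C,P)[0];g=cv2.cvtColor(im,cv2.COLOR_RGB2GRAY);x0=int(x)-30;print(n,k,round(x,1),round(y,1),x0,g[int(round(y)),x0:x0+62].tolist())
```

```text
[0.402  0.0005 0.3401]
w2 L 377.0 141.9 347 [135, 121, 92, 69, 93, 137, 172, 195, 218, 226, 226, 228, 224, 169, 126, 194, 229, 230, 230, 233, 226, 140, 58, 63, 83, 87, 92, 88, 86, 85, 85, 83, 80, 78, 76, 72, 72, 67, 60, 121, 212, 223, 220, 214, 202, 208, 219, 220, 220, 220, 219, 220, 219, 220, 219, 218, 218, 217, 218, 218, 216, 217]
w2 E 395.7 173.6 365 [220, 221, 220, 219, 221, 219, 220, 222, 217, 164, 111, 162, 215, 224, 223, 225, 220, 158, 73, 52, 69, 81, 82, 81, 82, 79, 78, 77, 76, 73, 78, 73, 74, 72, 71, 71, 70, 68, 70, 68, 66, 67, 65, 62, 87, 156, 208, 212, 207, 202, 211, 212, 209, 194, 163, 153, 182, 204, 212, 212, 212, 212]
w2 R 432.5 164.7 402 [71, 70, 64, 67, 92, 143, 188, 214, 216, 212, 209, 197, 169, 105, 84, 153, 211, 221, 220, 219, 218, 177, 88, 43, 53, 68, 80, 82, 80, 75, 76, 72, 69, 68, 67, 65, 64, 64, 58, 55, 107, 190, 207, 203, 188, 166, 136, 127, 128, 128, 129, 128, 129, 127, 128, 131, 132, 130, 131, 131, 130, 133]
w3 L 471.7 176.3 441 [80, 109, 141, 164, 181, 197, 204, 204, 206, 206, 195, 143, 70, 58, 110, 179, 209, 210, 207, 205, 182, 117, 52, 37, 48, 63, 72, 73,
[... 954 characters left out ...]
, 84, 83, 83, 81, 72, 63, 51, 44, 38, 56, 135, 210, 224, 223, 222, 223, 223, 224, 226, 217, 185, 102, 59, 95]
w9 E 260.4 147.8 230 [202, 199, 193, 198, 207, 208, 208, 211, 198, 150, 73, 54, 62, 68, 66, 66, 68, 67, 69, 71, 69, 70, 71, 74, 72, 74, 77, 76, 74, 77, 78, 76, 79, 80, 80, 80, 80, 80, 81, 80, 80, 81, 83, 83, 84, 83, 85, 83, 83, 83, 80, 70, 57, 46, 78, 170, 217, 225, 224, 223, 224, 224]
w9 R 321.5 134.3 291 [208, 158, 104, 137, 193, 215, 210, 181, 172, 200, 221, 224, 224, 223, 224, 226, 224, 200, 131, 69, 66, 76, 82, 84, 82, 84, 86, 87, 86, 89, 89, 89, 90, 89, 90, 87, 86, 82, 82, 81, 80, 79, 75, 79, 72, 59, 84, 168, 214, 224, 222, 220, 221, 221, 221, 204, 172, 186, 211, 216, 215, 216]
```

{"op": "carry_out", "data": {
  "deltas": [
    [[0.2, 0, 0, 0, 0, 0, 1], [0.4, 0, 0.1, 0, 0, 0, 1], [0.402, 0, 0.3, 0, 0, 0, 1], [0.402, 0, 0.4, 0, 0, 0, 1], [0.402, 0, 0.42, 0, 0, 0, 1], [0.402, 0, 0.43, 0, 0, 0, 1], [0.402, 0, 0.43, 0, 0, 0, 1], [0.402, 0, 0.43, 0, 0, 0, 1], [0.402, 0, 0.43, 0, 0, 0, 1], [0.402, 0, 0.43, 0, 0, 0, 1]]
  ]
}}

```text
time_s: 17.22
position: [0.4354, -0.2588, 0.0478]
tcp_rot: [[0.978, 0.208, 0.001], [0.208, -0.978, -0.0], [0.001, 0.0, -1.0]]
force: [1.0, 3.4, 2.9]
opening: 0.003
grasp_force: 2.0
```

{"op": "carry_out", "data": {
  "deltas": [
    [[0, 0, 0.005, 0, 0, 0, 1], [0, 0, 0.005, 0, 0, 0, 1], [0, 0, 0.01, 0, 0, 0, 1], [0, 0, 0.01, 0, 0, 0, 1], [0, 0, 0.013, 0, 0, 0, 1], [0, 0, 0.013, 0, 0, 0, 1], [0, 0, 0.013, 0, 0, 0, 1], [0, 0, 0.013, 0, 0, 0, 1], [0, 0, 0.013, 0, 0, 0, 1], [0, 0, 0.013, 0, 0, 0, 1]]
  ]
}}

```text
time_s: 18.05
position: [0.4355, -0.2589, 0.0463]
tcp_rot: [[0.978, 0.208, 0.001], [0.208, -0.978, -0.0], [0.001, 0.001, -1.0]]
force: [-0.1, 3.2, 13.6]
opening: 0.006
grasp_force: 6.8
```

Run:
```python
from g import *
s=telemetry.read_state();print(s['position'],np.array(s['force']),np.array(s['moment']))
```

```text
[ 0.4355 -0.2589  0.0463] [-0.0946  3.1601 13.6039] [0.631  0.0014 0.0416]
```

{"op": "carry_out", "data": {
  "deltas": [
    [[0, 0, -0.015, 0, 0, 0, 1], [0, 0, -0.03, 0, 0, 0, 1], [0, 0, -0.035, 0, 0, 0, 1], [0, 0, -0.035, 0, 0, 0, 1], [0, 0, -0.035, 0, 0, 0, 1], [0, 0, -0.035, 0, 0, 0, 1], [0, 0, -0.035, 0, 0, 0, 1], [0, 0, -0.035, 0, 0, 0, 1], [0, 0, -0.035, 0, 0, 0, 1], [0, 0, -0.035, 0, 0, 0, 1]]
  ]
}}

```text
time_s: 18.88
position: [0.4354, -0.259, 0.0503]
tcp_rot: [[0.978, 0.208, -0.0], [0.208, -0.978, -0.0], [-0.0, 0.0, -1.0]]
force: [0.4, 0.4, 2.3]
opening: 0.005
grasp_force: 1.3
```

Run:
```python
from g import *
s=telemetry.read_state();print(s['position'],np.array(s['force']),s['grasp_force'])
```

```text
[ 0.4354 -0.259   0.0503] [0.3742 0.4264 2.2576] 1.268744836343103
```

There is still spring force at a reading of 50 mm, so the closed fingertips sit a few mm below the reading. The right key had therefore bottomed. Now the enter key.

{"op": "carry_out", "data": {
  "deltas": [
    [[0, 0, -0.2, 0, 0, 0, 1], [0, 0, -0.2, 0, 0, 0, 1], [-0.03, -0.15, -0.2, 0, 0, 0, 1], [-0.06, -0.306, -0.2, 0, 0, 0, 1], [-0.06, -0.306, -0.2, 0, 0, 0, 1], [-0.06, -0.306, -0.15, 0, 0, 0, 1], [-0.06, -0.306, -0.1, 0, 0, 0, 1], [-0.06, -0.306, -0.05, 0, 0, 0, 1], [-0.06, -0.306, -0.03, 0, 0, 0, 1], [-0.06, -0.306, -0.01, 0, 0, 0, 1]]
  ]
}}

```text
time_s: 19.72
position: [0.4171, -0.2163, 0.0508]
tcp_rot: [[0.978, 0.207, -0.001], [0.207, -0.978, 0.0], [-0.001, -0.001, -1.0]]
force: [-1.0, -0.0, 2.0]
opening: 0.005
grasp_force: 1.1
```

{"op": "carry_out", "data": {
  "deltas": [
    [[0, 0, 0.01, 0, 0, 0, 1], [0, 0, 0.02, 0, 0, 0, 1], [0, 0, 0.03, 0, 0, 0, 1], [0, 0, 0.04, 0, 0, 0, 1], [0, 0, 0.045, 0, 0, 0, 1], [0, 0, 0.05, 0, 0, 0, 1], [0, 0, 0.053, 0, 0, 0, 1], [0, 0, 0.053, 0, 0, 0, 1], [0, 0, 0.053, 0, 0, 0, 1], [0, 0, 0.053, 0, 0, 0, 1]]
  ]
}}

```text
time_s: 20.55
position: [0.4171, -0.2162, 0.0461]
tcp_rot: [[0.978, 0.208, 0.001], [0.208, -0.978, -0.002], [0.001, 0.002, -1.0]]
force: [-4.0, -0.3, 21.7]
opening: 0.006
grasp_force: 11.1
```

Run:
```python
from g import *
s=telemetry.read_state();print(s['position'],np.array(s['force']),s['grasp_force'])
```

```text
[ 0.4171 -0.2162  0.0461] [-3.9784 -0.3298 21.7036] 11.053250539116561
```

{"op": "carry_out", "data": {
  "deltas": [
    [[0, 0, -0.2, 0, 0, 0, 1], [0, 0, -0.4, 0, 0, 0, 0], [0.2, -0.15, -0.6, 0, 0, 0, -0.4], [0.4, -0.3, -0.6, 0, 0, 0, -0.4], [0.6, -0.45, -0.6, 0, 0, 0, -0.4], [0.8, -0.6, -0.6, 0, 0, 0, -0.4], [1, -0.75, -0.6, 0, 0, 0, -0.4], [1, -0.9, -0.6, 0, 0, 0, -0.4], [1, -1, -0.6, 0, 0, 0, -0.4], [1, -1, -0.6, 0, 0, 0, -0.4]]
  ]
}}

```text
time_s: 21.38
position: [0.5311, -0.0343, 0.1334]
tcp_rot: [[0.977, 0.211, -0.003], [0.211, -0.977, 0.002], [-0.002, -0.002, -1.0]]
force: [0.6, 0.0, 0.2]
opening: 0.598
grasp_force: 0.0
```

{"op": "carry_out", "data": {
  "deltas": [
    [[0.2, -0.05, 0, 0, 0, 0, -0.4], [0.438, -0.057, 0, 0, 0, 0, -0.4], [0.438, -0.057, 0, 0, 0, 0, -0.4], [0.438, -0.057, 0, 0, 0, 0, -0.4], [0.438, -0.057, 0.1, 0, 0, 0, -0.4], [0.438, -0.057, 0.2, 0, 0, 0, -0.4], [0.438, -0.057, 0.25, 0, 0, 0, -0.4], [0.438, -0.057, 0.25, 0, 0, 0, -0.4], [0.438, -0.057, 0.25, 0, 0, 0, -0.4], [0.438, -0.057, 0.25, 0, 0, 0, -0.4]]
  ]
}}

```text
time_s: 22.22
position: [0.5952, -0.0164, 0.097]
tcp_rot: [[0.978, 0.207, 0.001], [0.207, -0.978, -0.0], [0.001, 0.0, -1.0]]
force: [0.5, 1.0, -0.3]
opening: 0.698
grasp_force: 0.0
```

```bash
python3 look.py
python3 - <<'E'
from g import *
s=telemetry.read_state();print(s['position'],rel(s,G(37,-45,37)))
E
```

```text
[ 37.8555 -44.8496  96.9614] F [ 0.4865  1.0355 -0.2791] 0.6981999029608789 22.2167 0.0
[ 0.5952 -0.0164  0.097 ] [-0.006   0.0009  0.3997]
```

{"op": "carry_out", "data": {
  "deltas": [
    [[-0.006, 0, 0.1, 0, 0, 0, -0.4], [-0.006, 0, 0.2, 0, 0, 0, -0.4], [-0.006, 0, 0.3, 0, 0, 0, -0.4], [-0.006, 0, 0.38, 0, 0, 0, -0.4], [-0.006, 0, 0.4, 0, 0, 0, -0.4], [-0.006, 0, 0.4, 0, 0, 0, -0.4], [-0.006, 0, 0.4, 0, 0, 0, 1], [-0.006, 0, 0.4, 0, 0, 0, 1], [-0.006, 0, 0.4, 0, 0, 0, 1], [-0.006, 0, 0.4, 0, 0, 0, 1]]
  ]
}}

```text
time_s: 23.05
position: [0.5947, -0.0162, 0.0372]
tcp_rot: [[0.978, 0.208, 0.001], [0.208, -0.978, -0.0], [0.001, 0.001, -1.0]]
force: [-0.3, 0.5, -0.5]
opening: 0.484
grasp_force: 0.0
```

{"op": "carry_out", "data": {
  "deltas": [
    [[0, 0, 0, 0, 0, 0, 1], [0, 0, 0, 0, 0, 0, 1], [0, 0, 0, 0, 0, 0, 1], [-0.05, 0, 0, 0, 0, 0, 1], [-0.1, 0, 0, 0, 0, 0, 1], [-0.16, 0, 0, 0, 0, 0, 1], [-0.22, 0, 0, 0, 0, 0, 1], [-0.28, 0, 0, 0, 0, 0, 1], [-0.34, 0, 0, 0, 0, 0, 1], [-0.38, 0, 0, 0, 0, 0, 1]]
  ]
}}

```text
time_s: 23.88
position: [0.5383, -0.0285, 0.037]
tcp_rot: [[0.978, 0.207, 0.002], [0.207, -0.978, -0.001], [0.002, 0.001, -1.0]]
force: [3.5, -2.5, 5.3]
opening: 0.404
grasp_force: 30.0
```

```bash
python3 look.py
python3 - <<'E'
from g import *
s,C,im=snap('wrist','w10')
m,cs=bronze(im,800)
for c in cs:
    r=cv2.minAreaRect(c);print(r,(onz(C,r[0],.057)[0,:2]-O)@np.c_[ex,ey])
E
```

```text
[-20.3039 -45.0863  36.9775] F [ 3.4998 -2.4896  5.2597] 0.4044370797374018 23.8833 29.99678436666727
((322.5, 248.0), (67.0, 44.0), 0.0) [-0.0108 -0.0455]
((142.76898193359375, 213.7275848388672), (99.90371704101562, 76.48489379882812), 85.2363510131836) [0.0074 0.0458]
```

Gripped and off the pin. Lift and carry it to the tray, taking views for the tray on the way.

{"op": "carry_out", "data": {
  "deltas": [
    [[0, 0, -0.15, 0, 0, 0, 1], [0, 0, -0.4, 0, 0, 0, 1], [0, 0, -0.65, 0, 0, 0, 1], [0, 0.2, -0.8, 0, 0, 0, 1], [0, 0.45, -0.8, 0, 0, 0, 1], [0, 0.7, -0.8, 0, 0, 0, 1], [0, 0.9, -0.8, 0, 0, 0, 1], [0, 0.9, -0.8, 0, 0, 0, 1], [0, 0.9, -0.8, 0, 0, 0, 1], [0, 0.9, -0.8, 0, 0, 0, 1]]
  ]
}}

```text
time_s: 24.77
position: [0.5629, -0.1579, 0.1543]
tcp_rot: [[0.978, 0.207, -0.007], [0.207, -0.978, 0.005], [-0.006, -0.006, -1.0]]
force: [-0.0, 0.2, -2.8]
opening: 0.403
grasp_force: 30.0
```

```bash
python3 look.py
python3 - <<'E'
from g import *
s,C,im=snap('wrist','w11');np.savez('pics/w11.npz',im=im,T=C[2])
E
```

```text
[ -22.6065 -176.8021  154.2805] F [-0.0336  0.1756 -2.7713] 0.4032246192762182 24.7667 29.99326814431697
```

{"op": "carry_out", "data": {
  "deltas": [
    [[-0.05, 0.2, 0, 0, 0, 0, 1], [-0.12, 0.45, 0, 0, 0, 0, 1], [-0.2, 0.7, 0, 0, 0, 0, 1], [-0.3, 0.88, 0, 0, 0, 0, 1], [-0.3, 0.88, 0, 0, 0, 0, 1], [-0.3, 0.88, 0, 0, 0, 0, 1], [-0.3, 0.88, 0, 0, 0, 0, 1], [-0.3, 0.88, 0, 0, 0, 0, 1], [-0.3, 0.88, 0, 0, 0, 0, 1], [-0.3, 0.88, 0, 0, 0, 0, 1]]
  ]
}}

```text
time_s: 25.65
position: [0.5501, -0.2967, 0.1564]
tcp_rot: [[0.978, 0.21, -0.0], [0.21, -0.978, 0.001], [-0.0, -0.001, -1.0]]
force: [0.3, -0.5, -2.7]
opening: 0.403
grasp_force: 30.0
```

```bash
python3 look.py
python3 - <<'E'
from g import *
s,C,im=snap('wrist','w12');np.savez('pics/w12.npz',im=im,T=C[2]);o=np.load('pics/w11.npz')
cv2.imwrite('pics/w1112.png',cv2.resize(np.hstack([o['im'],im])[:260,:,::-1],(800,162)));print(s['position'])
for n,d,T in(('w11',o['im'],o['T']),('w12',im,C[2])):
    h=cv2.cvtColor(d,cv2.COLOR_RGB2HSV);m=((h[...,1]<60)&(h[...,2]>110)&(np.arange(400)[:,None]<235)).astype(np.uint8);m=cv2.morphologyEx(m,cv2.MORPH_OPEN,np.ones((5,5)))
    for c in cv2.findContours(m,0,1)[0]:
        if cv2.contourArea(c)>3000:
            e=cv2.minAreaRect(c);print(n,e,cv2.approxPolyDP(c,6,True)[:,0].tolist(),onz((C[0],C[1],T),cv2.boxPoints(e),.004)[:,:2].tolist())
E
```

```text
[ -63.4724 -310.0975  156.3902] F [ 0.2858 -0.4635 -2.7186] 0.40281487003705324 25.65 29.993231599219143
[ 0.5501 -0.2967  0.1564]
w11 ((163.7552490234375, 169.97811889648438), (137.86590576171875, 111.33462524414062), 85.10090637207031) [[103, 106], [123, 222], [136, 222], [139, 234], [184, 234], [185, 223], [199, 223], [201, 234], [216, 223], [224, 234], [214, 105], [183, 105], [186, 137], [179, 147], [179, 105]] [[0.5973012971329632, 0.07997133383563163], [0.6283758634201865, -0.03320520862252756], [0.48391248815859234, -0.062334571108849574], [0.44301270569981954, 0.06569018772891042]]
w11 ((490.5289306640625, 157.19393920898438), (126.37275695800781, 146.90284729003906), 20.136302947998047) [[455, 71], [408, 205], [417, 207], [417, 198], [522, 226], [570, 120], [457, 76], [569, 108]] [[0.5601580753420217, -0.25097416287378704], [0.7053609572501942, -0.25986728513031065], [0.6951527851657863, -0.39505438476195753], [0.5382540580331143, -0.402920583839836]]
w12 ((52.5, 138.0), (158.0, 105.0), 90.0) [[3, 59], [0, 186], [17, 186], [21, 196], [5, 202], [0, 215], [105, 217], [78, 65], [54, 65], [76, 186], [92, 187], [95, 196], [81, 212], [50, 63], [35, 66], [55, 188], [65, 186], [70, 202], [59, 212], [28, 102], [26, 61]] [[0.6123243739787727, 0.0570609157142688], [0.6310494509090281, -0.05942261656630901], [0.4616515367157852, -0.06282811484869183], [0.43187046266385876, 0.07063581137282338]]
w12 ((361.42803955078125, 113.39984893798828), (148.180908203125, 129.26828002929688), 15.64224624633789) [[307, 33], [278, 157], [407, 191], [448, 75]] [[0.5700029605003736, -0.23994722981287586], [0.6936014247551511, -0.2519916718750198], [0.6890689583533848, -0.3954839887403625], [0.5598181309458725, -0.3984945691823964]]
```

View pics/w1112.png

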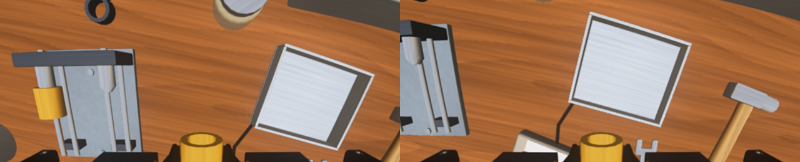

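The pair shows the tray floor's corners at w12 pixels (307,33), (278,157), (407,191) and (448,75); the bushing is held level at bottom centre.

Run:
```python
from g import *
s=telemetry.read_state();a=np.load('pics/w11.npz');b=np.load('pics/w12.npz');K=cam('wrist',s)
A=(K[0],K[1],a['T']);B=(K[0],K[1],b['T'])
print('floor corner',tri([(A,(522,226)),(B,(407,191))]), 'floor ctr',onz(B,[(307,33),(278,157),(407,191),(448,75)],.004).mean(0))
print(rel(s,[.628,-.321,.03]))
```

```text
floor corner [ 0.5633 -0.3876  0.0053] floor ctr [ 0.6274 -0.32    0.004 ]
[0.4741 0.265  0.8427]
```

{"op": "carry_out", "data": {
  "deltas": [
    [[0.15, 0.09, 0, 0, 0, 0, 1], [0.3, 0.18, 0, 0, 0, 0, 1], [0.47, 0.27, 0, 0, 0, 0, 1], [0.47, 0.27, 0.1, 0, 0, 0, 1], [0.47, 0.27, 0.25, 0, 0, 0, 1], [0.47, 0.27, 0.45, 0, 0, 0, 1], [0.47, 0.27, 0.65, 0, 0, 0, 1], [0.47, 0.27, 0.8, 0, 0, 0, 1], [0.47, 0.27, 0.85, 0, 0, 0, 1], [0.47, 0.27, 0.85, 0, 0, 0, 1]]
  ]
}}

```text
time_s: 26.53
position: [0.6257, -0.3217, 0.026]
tcp_rot: [[0.978, 0.208, -0.005], [0.208, -0.978, 0.004], [-0.004, -0.004, -1.0]]
force: [0.1, -0.2, -1.9]
opening: 0.402
grasp_force: 30.0
```

{"op": "carry_out", "data": {
  "deltas": [
    [[0, 0, 0.02, 0, 0, 0, 1], [0, 0, 0.04, 0, 0, 0, 1], [0, 0, 0.06, 0, 0, 0, 1], [0, 0, 0.08, 0, 0, 0, 1], [0, 0, 0.09, 0, 0, 0, 1], [0, 0, 0.1, 0, 0, 0, 1], [0, 0, 0.11, 0, 0, 0, 1], [0, 0, 0.12, 0, 0, 0, 1], [0, 0, 0.125, 0, 0, 0, 1], [0, 0, 0.125, 0, 0, 0, 1]]
  ]
}}

```text
time_s: 27.37
position: [0.6271, -0.3233, 0.0099]
tcp_rot: [[0.978, 0.208, -0.0], [0.208, -0.978, 0.0], [-0.0, -0.0, -1.0]]
force: [-0.8, 0.7, -2.1]
opening: 0.405
grasp_force: 30.0
```

```bash
python3 look.py
```

```text
[   6.4853 -351.8167    9.8591] F [-0.8184  0.6757 -2.0986] 0.40479411507443736 27.3667 29.993092291988432
```

{"op": "carry_out", "data": {
  "deltas": [
    [[0, 0, 0.004, 0, 0, 0, 1], [0, 0, 0.008, 0, 0, 0, 1], [0, 0, 0.012, 0, 0, 0, 1], [0, 0, 0.016, 0, 0, 0, 1], [0, 0, 0.02, 0, 0, 0, 1], [0, 0, 0.022, 0, 0, 0, 1], [0, 0, 0.022, 0, 0, 0, 1], [0, 0, 0.022, 0, 0, 0, 1], [0, 0, 0.022, 0, 0, 0, 1], [0, 0, 0.022, 0, 0, 0, 1]]
  ]
}}

```text
time_s: 28.2
position: [0.6273, -0.3234, 0.0069]
tcp_rot: [[0.978, 0.208, 0.0], [0.208, -0.978, -0.0], [0.0, 0.0, -1.0]]
force: [0.0, -1.2, -1.6]
opening: 0.403
grasp_force: 30.0
```

```bash
python3 look.py
```

```text
[   6.6429 -351.9592    6.8687] F [ 0.0458 -1.1655 -1.6317] 0.4034646074288987 28.2 29.993199734017253
```

{"op": "carry_out", "data": {
  "deltas": [
    [[0, 0, 0.004, 0, 0, 0, 1], [0, 0, 0.008, 0, 0, 0, 1], [0, 0, 0.01, 0, 0, 0, 1], [0, 0, 0.01, 0, 0, 0, 1], [0, 0, 0.01, 0, 0, 0, 0.1], [0, 0, 0.01, 0, 0, 0, 0], [0, 0, 0.01, 0, 0, 0, -0.2], [0, 0, 0.01, 0, 0, 0, -0.4], [0, 0, 0.01, 0, 0, 0, -0.4], [0, 0, 0, 0, 0, 0, -0.4]]
  ]
}}

```text
time_s: 29.03
position: [0.627, -0.3232, 0.0063]
tcp_rot: [[0.978, 0.208, -0.001], [0.208, -0.978, 0.0], [-0.001, -0.001, -1.0]]
force: [0.1, -0.1, 1.2]
opening: 0.672
grasp_force: 0.0
```

{"op": "carry_out", "data": {
  "deltas": [
    [[0, 0, -0.05, 0, 0, 0, -0.4], [0, 0, -0.15, 0, 0, 0, -0.4], [0, 0, -0.35, 0, 0, 0, -0.4], [0, 0, -0.6, 0, 0, 0, -0.4], [0, 0, -0.85, 0, 0, 0, -0.4], [0, 0, -0.95, 0, 0, 0, -0.4], [0, 0, -0.95, 0, 0, 0, -0.4], [-0.2, -0.2, -0.95, 0, 0, 0, -0.4], [-0.4, -0.4, -0.95, 0, 0, 0, -0.4], [-0.4, -0.5, -0.95, 0, 0, 0, -0.4]]
  ]
}}

```text
time_s: 29.87
position: [0.5444, -0.2577, 0.1475]
tcp_rot: [[0.978, 0.207, -0.012], [0.207, -0.978, 0.008], [-0.01, -0.01, -1.0]]
force: [-1.1, 0.9, -0.6]
opening: 0.698
grasp_force: 0.0
```

```bash
python3 look.py
python3 - <<'E'
from g import *
s,C,im=snap('wrist','w13')
m,cs=bronze(im,600)
for c in cs:
    r=cv2.minAreaRect(c);print(r,onz(C,r[0],.025),'g',(onz(C,r[0],.057)[0,:2]-O)@np.c_[ex,ey])
print(rel(s,G(8,45,110)))
E
```

```text
[ -61.0666 -270.7429  147.4927] F [-1.1029  0.9295 -0.5917] 0.698302329797361 29.8667 0.0
((413.8205261230469, 119.83235168457031), (36.891014099121094, 50.4662971496582), 4.39870548248291) [[ 0.6281 -0.3247  0.025 ]] g [ 0.0085 -0.3442]
[ 0.4692 -2.101   0.2659]
```

{"op": "carry_out", "data": {
  "deltas": [
    [[0.06, -0.25, 0, 0, 0, 0, -0.4], [0.12, -0.5, 0, 0, 0, 0, -0.4], [0.18, -0.75, 0, 0, 0, 0, -0.4], [0.23, -1, 0, 0, 0, 0, -0.4], [0.23, -1, 0, 0, 0, 0, -0.4], [0.23, -1, 0, 0, 0, 0, -0.4], [0.23, -1, 0, 0, 0, 0, -0.4], [0.23, -1, 0, 0, 0, 0, -0.4], [0.23, -1, 0, 0, 0, 0, -0.4], [0.23, -1, 0, 0, 0, 0, -0.4]]
  ]
}}

```text
time_s: 30.75
position: [0.5558, -0.1101, 0.1493]
tcp_rot: [[0.979, 0.206, 0.0], [0.206, -0.979, -0.0], [0.0, 0.0, -1.0]]
force: [-1.3, -0.5, -0.4]
opening: 0.702
grasp_force: 0.0
```

{"op": "carry_out", "data": {
  "deltas": [
    [[0.06, -0.25, 0, 0, 0, 0, -0.4], [0.12, -0.5, 0, 0, 0, 0, -0.4], [0.18, -0.75, 0, 0, 0, 0, -0.4], [0.23, -1, 0, 0, 0, 0, -0.4], [0.23, -1, 0, 0, 0, 0, -0.4], [0.23, -1, 0.1, 0, 0, 0, -0.4], [0.23, -1, 0.25, 0, 0, 0, -0.4], [0.23, -1, 0.25, 0, 0, 0, -0.4], [0.23, -1, 0.25, 0, 0, 0, -0.4], [0.23, -1, 0.25, 0, 0, 0, -0.4]]
  ]
}}

```text
time_s: 31.58
position: [0.5587, 0.0444, 0.1123]
tcp_rot: [[0.978, 0.207, 0.001], [0.207, -0.978, -0.0], [0.001, 0.0, -1.0]]
force: [-0.3, 0.5, -0.0]
opening: 0.7
grasp_force: 0.0
```

```bash
python3 look.py
python3 - <<'E'
from g import *
s=telemetry.read_state();print(rel(s,G(8,45.2,37)))
E
```

```text
[ 14.5551  22.0992 112.3075] F [-0.3039  0.4891 -0.0361] 0.6996181849099217 31.5833 0.0
[-0.0436 -0.1542  0.502 ]
```

{"op": "carry_out", "data": {
  "deltas": [
    [[-0.044, -0.154, 0, 0, 0, 0, -0.4], [-0.044, -0.154, 0, 0, 0, 0, -0.4], [-0.044, -0.154, 0.12, 0, 0, 0, -0.4], [-0.044, -0.154, 0.25, 0, 0, 0, -0.4], [-0.044, -0.154, 0.38, 0, 0, 0, -0.4], [-0.044, -0.154, 0.48, 0, 0, 0, -0.4], [-0.044, -0.154, 0.5, 0, 0, 0, -0.4], [-0.044, -0.154, 0.5, 0, 0, 0, -0.4], [-0.044, -0.154, 0.5, 0, 0, 0, 1], [-0.044, -0.154, 0.5, 0, 0, 0, 1]]
  ]
}}

```text
time_s: 32.42
position: [0.5481, 0.0662, 0.0381]
tcp_rot: [[0.978, 0.208, 0.003], [0.208, -0.978, -0.0], [0.003, 0.001, -1.0]]
force: [0.9, -0.2, 0.3]
opening: 0.621
grasp_force: 0.0
```

{"op": "carry_out", "data": {
  "deltas": [
    [[0, 0, 0, 0, 0, 0, 1], [0, 0, 0, 0, 0, 0, 1], [0, 0, 0, 0, 0, 0, 1], [0, 0, 0, 0, 0, 0, 1], [0, 0, 0, 0, 0, 0, 1], [-0.03, 0, 0, 0, 0, 0, 1], [-0.06, 0, 0, 0, 0, 0, 1], [-0.1, 0, 0, 0, 0, 0, 1], [-0.15, 0, 0, 0, 0, 0, 1], [-0.2, 0, 0, 0, 0, 0, 1]]
  ]
}}

```text
time_s: 33.25
position: [0.5196, 0.0598, 0.0377]
tcp_rot: [[0.978, 0.208, 0.006], [0.208, -0.978, -0.001], [0.006, 0.002, -1.0]]
force: [5.1, -3.5, 4.9]
opening: 0.404
grasp_force: 30.0
```

```bash
python3 look.py
python3 - <<'E'
from g import *
s,C,im=snap('wrist','w14')
m,cs=bronze(im,600)
for c in cs:
    r=cv2.minAreaRect(c);print(r,'g',(onz(C,r[0],.057)[0,:2]-O)@np.c_[ex,ey])
E
```

```text
[-20.6376  45.1802  37.7422] F [ 5.0796 -3.4724  4.8835] 0.4037107120951365 33.25 29.95434727985412
((321.5, 305.0), (14.0, 59.0), 90.0) g [-0.0463  0.0451]
((322.5, 246.5), (47.0, 67.0), 90.0) g [-0.0108  0.0447]
```

{"op": "carry_out", "data": {
  "deltas": [
    [[0, 0, -0.15, 0, 0, 0, 1], [0, 0, -0.4, 0, 0, 0, 1], [0, 0, -0.65, 0, 0, 0, 1], [0, -0.2, -0.8, 0, 0, 0, 1], [0, -0.4, -0.8, 0, 0, 0, 1], [0, -0.6, -0.8, 0, 0, 0, 1], [0, -0.7, -0.8, 0, 0, 0, 1], [0, -0.7, -0.8, 0, 0, 0, 1], [0, -0.7, -0.8, 0, 0, 0, 1], [0, -0.7, -0.8, 0, 0, 0, 1]]
  ]
}}

```text
time_s: 34.13
position: [0.4942, 0.1626, 0.156]
tcp_rot: [[0.978, 0.208, -0.003], [0.208, -0.978, -0.0], [-0.003, -0.0, -1.0]]
force: [0.8, -0.1, -2.7]
opening: 0.403
grasp_force: 30.0
```

```bash
python3 look.py
python3 - <<'E'
from g import *
s,C,im=snap('wrist','w15');np.savez('pics/w15.npz',im=im,T=C[2])
E
```

```text
[-24.5413 151.0276 155.9627] F [ 0.8491 -0.1435 -2.6641] 0.402826961565576 34.1333 29.9518173141405
```

{"op": "carry_out", "data": {
  "deltas": [
    [[0, -0.2, 0, 0, 0, 0, 1], [0, -0.4, 0, 0, 0, 0, 1], [0, -0.6, 0, 0, 0, 0, 1], [0, -0.65, 0, 0, 0, 0, 1], [0, -0.65, 0, 0, 0, 0, 1], [0, -0.65, 0, 0, 0, 0, 1], [0, -0.65, 0, 0, 0, 0, 1], [0, -0.65, 0, 0, 0, 0, 1], [0, -0.65, 0, 0, 0, 0, 1], [0, -0.65, 0, 0, 0, 0, 1]]
  ]
}}

```text
time_s: 35.02
position: [0.4759, 0.2575, 0.1569]
tcp_rot: [[0.978, 0.206, -0.0], [0.206, -0.978, -0.0], [-0.0, 0.0, -1.0]]
force: [0.1, 0.6, -2.6]
opening: 0.408
grasp_force: 30.0
```

```bash
python3 look.py
python3 - <<'E'
from g import *
s,C,im=snap('wrist','w16');np.savez('pics/w16.npz',im=im,T=C[2])
for n in('w15','w16'):
    d=np.load(f'pics/{n}.npz');im=d['im'];Cn=(C[0],C[1],d['T'])
    h=cv2.cvtColor(im,cv2.COLOR_RGB2HSV);m=((h[...,1]<110)&(h[...,2]<120)&(np.arange(400)[:,None]<230)).astype(np.uint8);m=cv2.morphologyEx(m,cv2.MORPH_OPEN,np.ones((5,5)))
    print(n,'pred',proj(Cn,[.615,.298,.035]))
    for c in cv2.findContours(m,0,1)[0]:
        if cv2.contourArea(c)>2500:
            e=cv2.fitEllipse(c);print(n,cv2.contourArea(c),cv2.boundingRect(c),e,onz(Cn,e[0],.03))
E
```

```text
[-23.127  247.5915 156.8562] F [ 0.1177  0.62   -2.6344] 0.4077085720293715 35.0167 29.95195680297911
w15 pred [[196.3357  27.4617]]
w15 4556.0 (406, 77, 194, 45) ((505.17449951171875, 93.94208526611328), (34.130733489990234, 202.71604919433594), 92.35511779785156) [[0.6204 0.0167 0.03  ]]
w15 16299.0 (114, 0, 170, 117) ((200.09539794921875, 50.24760437011719), (123.93106842041016, 180.9844207763672), 93.24384307861328) [[0.5979 0.2946 0.03  ]]
w16 pred [[308.9313  29.0294]]
w16 3217.5 (504, 84, 136, 60) ((580.7348022460938, 106.22061157226562), (56.014095306396484, 132.33203125), 98.8847885131836) [[0.6097 0.0327 0.03  ]]
w16 16837.0 (223, 0, 173, 119) ((309.3843994140625, 51.04548263549805), (126.19843292236328, 183.73399353027344), 90.18429565429688) [[0.5987 0.2945 0.03  ]]
```

{"op": "carry_out", "data": {
  "deltas": [
    [[0.2, 0, 0, 0, 0, 0, 1], [0.4, 0, 0, 0, 0, 0, 1], [0.4, 0, 0, 0, 0, 0, 1], [0.4, 0, 0, 0, 0, 0, 1], [0.4, 0, 0, 0, 0, 0, 1], [0.4, 0, 0, 0, 0, 0, 1], [0.4, 0, 0, 0, 0, 0, 1], [0.4, 0, 0, 0, 0, 0, 1], [0.4, 0, 0, 0, 0, 0, 1], [0.4, 0, 0, 0, 0, 0, 1]]
  ]
}}

```text
time_s: 35.9
position: [0.5339, 0.2709, 0.157]
tcp_rot: [[0.978, 0.208, -0.0], [0.208, -0.978, -0.0], [-0.0, -0.0, -1.0]]
force: [-0.5, -0.7, -2.9]
opening: 0.406
grasp_force: 30.0
```

```bash
python3 look.py
python3 - <<'E'
from g import *
s,C,im=snap('wrist','w17');np.savez('pics/w17.npz',im=im,T=C[2])
E={}
for n in('w16','w17'):
    d=np.load(f'pics/{n}.npz');im=d['im'];Cn=(C[0],C[1],d['T'])
    h=cv2.cvtColor(im,cv2.COLOR_RGB2HSV);m=((h[...,1]<110)&(h[...,2]<120)&(np.arange(400)[:,None]<230)).astype(np.uint8);m=cv2.morphologyEx(m,cv2.MORPH_OPEN,np.ones((5,5)))
    c=max([c for c in cv2.findContours(m,0,1)[0] if cv2.boundingRect(c)[0]<500],key=cv2.contourArea)
    e=cv2.fitEllipse(c);p=c[:,0];E[n]=(Cn,p[p[:,1].argmax()],p[p[:,0].argmin()],p[p[:,0].argmax()])
    print(n,cv2.boundingRect(c),e,onz(Cn,e[0],.03))
for i in(1,2,3):print(E['w16'][i],E['w17'][i],tri([(E[n][0],E[n][i]) for n in E]))
print(rel(s,[.612,.296,.03]))
E
```

```text
[ 36.4349 248.8524 156.9857] F [-0.5213 -0.6588 -2.8708] 0.40563794889147975 35.9 29.95183195453137
w16 (223, 0, 173, 119) ((309.3843994140625, 51.04548263549805), (126.19843292236328, 183.73399353027344), 90.18429565429688) [[0.5987 0.2945 0.03  ]]
w17 (230, 12, 163, 170) ((311.14678955078125, 96.87799072265625), (162.5089874267578, 168.87261962890625), 174.3643341064453) [[0.6189 0.2988 0.03  ]]
[302 118] [303 181] [0.5408 0.2904 0.032 ]
[223  19] [230  88] [0.6115 0.3762 0.0196]
[395  37] [392 110] [0.6229 0.2258 0.041 ]
[ 0.5441 -0.0557  0.8465]
```

{"op": "carry_out", "data": {
  "deltas": [
    [[0.2, -0.03, 0, 0, 0, 0, 1], [0.4, -0.06, 0, 0, 0, 0, 1], [0.573, -0.069, 0, 0, 0, 0, 1], [0.573, -0.069, 0.1, 0, 0, 0, 1], [0.573, -0.069, 0.25, 0, 0, 0, 1], [0.573, -0.069, 0.45, 0, 0, 0, 1], [0.573, -0.069, 0.65, 0, 0, 0, 1], [0.573, -0.069, 0.8, 0, 0, 0, 1], [0.573, -0.069, 0.85, 0, 0, 0, 1], [0.573, -0.069, 0.85, 0, 0, 0, 1]]
  ]
}}

```text
time_s: 36.78
position: [0.6141, 0.2982, 0.0266]
tcp_rot: [[0.978, 0.208, -0.006], [0.208, -0.978, -0.002], [-0.006, 0.0, -1.0]]
force: [-0.3, -0.9, -2.4]
opening: 0.405
grasp_force: 30.0
```

{"op": "carry_out", "data": {
  "deltas": [
    [[0, 0, 0.02, 0, 0, 0, 1], [0, 0, 0.04, 0, 0, 0, 1], [0, 0, 0.06, 0, 0, 0, 1], [0, 0, 0.08, 0, 0, 0, 1], [0, 0, 0.09, 0, 0, 0, 1], [0, 0, 0.1, 0, 0, 0, 1], [0, 0, 0.11, 0, 0, 0, 1], [0, 0, 0.12, 0, 0, 0, 1], [0, 0, 0.125, 0, 0, 0, 1], [0, 0, 0.13, 0, 0, 0, 1]]
  ]
}}

```text
time_s: 37.62
position: [0.6161, 0.2988, 0.0097]
tcp_rot: [[0.978, 0.208, -0.0], [0.208, -0.978, -0.0], [-0.0, 0.0, -1.0]]
force: [-0.7, 0.5, -2.8]
opening: 0.405
grasp_force: 30.0
```

```bash
python3 look.py
```

```text
[122.6163 259.4569   9.7387] F [-0.678   0.5364 -2.8344] 0.40450490268441486 37.6167 29.951945850625634
```

{"op": "carry_out", "data": {
  "deltas": [
    [[0, 0, 0.006, 0, 0, 0, 1], [0, 0, 0.012, 0, 0, 0, 1], [0, 0, 0.017, 0, 0, 0, 1], [0, 0, 0.02, 0, 0, 0, 1], [0, 0, 0.02, 0, 0, 0, 1], [0, 0, 0.02, 0, 0, 0, 0.1], [0, 0, 0.02, 0, 0, 0, 0], [0, 0, 0.02, 0, 0, 0, -0.2], [0, 0, 0.02, 0, 0, 0, -0.4], [0, 0, 0.01, 0, 0, 0, -0.4]]
  ]
}}

```text
time_s: 38.45
position: [0.6161, 0.2988, 0.0081]
tcp_rot: [[0.978, 0.208, -0.0], [0.208, -0.978, -0.0], [-0.0, 0.0, -1.0]]
force: [0.0, -0.4, 0.7]
opening: 0.638
grasp_force: 0.0
```

{"op": "carry_out", "data": {
  "deltas": [
    [[0, 0, -0.05, 0, 0, 0, -0.4], [0, 0, -0.15, 0, 0, 0, -0.4], [0, 0, -0.35, 0, 0, 0, -0.4], [0, 0, -0.6, 0, 0, 0, -0.4], [0, 0, -0.85, 0, 0, 0, -0.4], [0, 0, -1, 0, 0, 0, -0.4], [-0.2, 0, -1, 0, 0, 0, -0.4], [-0.4, 0, -1, 0, 0, 0, -0.4], [-0.5, 0, -1, 0, 0, 0, -0.4], [-0.5, 0, -1, 0, 0, 0, -0.4]]
  ]
}}

```text
time_s: 39.28
position: [0.5387, 0.2827, 0.16]
tcp_rot: [[0.978, 0.209, -0.003], [0.209, -0.978, -0.001], [-0.003, 0.0, -1.0]]
force: [-0.1, 0.5, -0.7]
opening: 0.699
grasp_force: 0.0
```

```bash
python3 look.py
python3 - <<'E'
from g import *
s,C,im=snap('wrist','w18')
m,cs=bronze(im,600)
for c in cs:
    r=cv2.minAreaRect(c);print(r,onz(C,r[0],.025))
t=capture('top');o=np.load('pics/top.npy');Ct=cam('top');_,cs=bronze(t,20)
for c in cs:
    r=cv2.minAreaRect(c);print(r[0],onz(Ct,r[0],.025))
# changed regions vs start, away from the arm
d=(np.abs(t.astype(int)-o).max(2)>45).astype(np.uint8);d[300:]=0
for c in cv2.findContours(cv2.dilate(d,np.ones((3,3))),0,1)[0]:
    if cv2.contourArea(c)>15:print(cv2.boundingRect(c))
E
```

```text
[ 43.5373 259.4692 160.0175] F [-0.1264  0.5414 -0.7234] 0.6990633588150227 39.2833 0.0
((115.33203887939453, 173.26806640625), (102.77067565917969, 128.9586639404297), 77.07400512695312) [[0.5106 0.4934 0.025 ]]
((325.4999694824219, 104.99998474121094), (36.99999237060547, 49.99999237060547), 0.0) [[0.6192 0.2963 0.025 ]]
(425.08831787109375, 184.3529510498047) [[ 0.6286 -0.3248  0.025 ]]
(91.52267456054688, 163.50103759765625) [[0.7054 0.7378 0.025 ]]
(297, 216, 15, 18)
(326, 213, 16, 18)
(243, 206, 8, 6)
(221, 180, 13, 7)
(418, 176, 16, 18)
(129, 161, 98, 140)
```

```bash
python3 -c "
from rig import job;print(job.hand_in())"
```

```text
the job is handed in; nothing more can be done
None
```

Job handed in at about 39 s: the right-lane bushing slid home, I pressed the right key and then enter, and the good bushing is in the tray and the undersize one in the dish. I pressed the right key twice, once at 73 N, and the recorder gave no confirmation.

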